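# Vacuum-test the lanterns and hang them up

## Robot

A 7-joint arm with a two-finger parallel gripper is mounted at the origin on the work surface. World frame = base frame: x ahead of the robot, y to its left, z up, the work surface at z = 0. Lengths are in m, angles in rad, forces in N, time in s.
With the tool pointing down it reaches from about 0.4 to 0.85 m from the base axis. Payload 10.4 kg.
Tool frame: the origin (TCP) lies at the very end of the fingers, on their centre line; the grasp point (between the pads) lies 19 mm behind it; z points along the fingers, y is the direction in which the jaws open and shut (so a half turn about z gives the same grasp; the last joint's range is limited). The gripper opens to 87 mm and grips with 3 to 60 N. Pads are 19 mm wide; open, the fingers measure 117 mm over their backs; the gripper's body (75 mm by 190 mm) begins 51 mm behind the grasp point.
Start: joints at [-0.023, 0.332, -0.065, 1.46, 0.022, 1.35, -0.088], TCP at [0.625, 0, 0.223] pointing down, gripper open.
Joint ranges: [-2.6, 2.6], [-0.5, 2.12], [-1.47, 1.34], [0.16, 2.42], [-1.27, 4.41], [0.06, 2.06], [-2.6, 2.6]. Speed limits (rad/s): [2.22, 2.22, 2.79, 2.79, 3.14, 3.14, 3.14].

## Interface

Orientations are given as a unit quaternion [x, y, z, w].
In Python, from bench import r gives the robot as it stands.
- The arm moves only by the tool move_arm, never from a script. Its argument "deltas" is a list of rows, each a list of 5 numbers: the gripper's target within -1 to 1 (fully open at 1, half-way at 0, shut at -1), then the shift along the tool's x, y, z as a fraction of full scale, then the turn about the tool's z as a fraction of full scale. A call has 1 to 12 rows; each row shifts and turns the commanded pose from where the row before left it, along the tool's axes as they then stand; what a row does not reach is not made up. Full scale, the value 1, is 2.5 cm for a shift and 90 degrees for a turn. A row lasts 1/12 s, in which the tool goes at most 41.7 mm and 7.16 degrees, less where a joint would pass 70% of its speed; a pose out of reach is approached as far as the arm can. A call with a number of a shift or a turn outside -1 to 1 is refused whole. A call with a gripper value outside its range is refused whole. The fingers move at their own pace and stop on an object; "squeeze" is the grip in N (left out, the last holds). Time passes only in rows, so rows that do not move let the fingers close. It gives the time, the measured TCP pose, the force and the opening at its end, in the units of the state.
- r.read_state(): the state, without advancing time (a new reading comes with each control period).
- r.camera(name): name is "scene" or "side" or "wrist"; returns the picture (480x640x3 uint8, red, green, blue); there is no depth.
- r.camera_info(name): a dict with "K" (3x3 intrinsics, pixels), "R" (3x3) and "t" (3): a world point X has camera coordinates R X + t; the wrist camera has in their place "hand_eye" (4x4, takes a point from camera to tool coordinates, whose origin is the TCP and whose axes are the flange's). Camera axes: x right, y down, z forward; pixel columns grow to the right and rows downward; lengths in m; the calibration is good to about 2 mm. The wrist camera is an equidistant fisheye: a pixel r from the principal point sees the ray r / f radians off the axis. A picture is of the moment at which its call begins: read the wrist's pose just before it. camera_info takes no time and is no camera call.
- r.close_job(): hands the job in, once; it reports no verdict.
Trained networks look in the newest picture that a camera, given by its name, has taken for a name from the list of things; names that differ only in an ending like _2 or _b are one class to them, and where a whole thing is asked for, a point or a joint stands for the part that bears it (a point fixed in the world has none). Each returns a list of dicts, best first, with "confidence" (0 to 1); they miss things now and then, are a little off and sometimes report something else, mostly with a low value. They report only what shows in the picture. A call takes as long as a camera call. They do not tell look-alikes from the thing itself.
- r.boxes_of(camera, label): "position" ([x, y, z] in m, in the coordinates of the camera as it stood for that picture, good to about 4 mm: the middle of the surface that is visible of it).
- r.tip_of(camera, label): "position" ([x, y, z] in m, in the coordinates of the camera as it stood for that picture, good to about 4 mm: a listed point, or the origin of a listed thing).
The state is a dict: "time": time; "joint_positions": joint angles; "joint_vel": joint speeds; "joint_torque": joint torques, N m; "ee_pos": TCP position; "eef_rot": TCP orientation; "ft_force": force on the tool from outside, world axes, zero at the start; "torque": the same for the moment, N m; "width": finger opening in m.
Only numpy, scipy, OpenCV 4.12 (cv2) and the standard library are available. Lean on these libraries where they do the work, as an engineer would, in place of code of your own. Each camera call takes 0.05 s, during which the arm holds its last target.

## Task

Leak-test the LED lanterns on the bench: stand every one upright and centred on a round port of the test plate (one per port), then work the pump lever through four full strokes, each right down to its stop and fully back up, while they all stay on their ports. Then hang each lantern by its handle on a hook of the rack, one per hook, hanging still and free, and leave the lever up; do not disturb the other things on the bench.

Things in the scene. Friction and masses are not known exactly. Their poses are not given: they have to be found in the camera images.
- lantern_a: LED lantern, yellow base and cap, 159 mm tall; may be absent. Origin: centre of its underside, z up. Round body d 64 mm, 85 mm high. Rigid black handle above it in the yz plane: two posts (12 x 8 mm, y = +-30 mm) and a grip blade 12 mm thick (x), 76 long (y), z 125 to 159 mm. Window under the blade, open along x: 52 mm wide (y), 40 mm high (z 85 to 125). 0.24 to 0.4 kg, heavy base
- lantern_a_under (a point): middle of the underside of the grip blade of lantern_a, 125 mm above its origin: this face rests on a hook; same axes as the lantern
- lantern_b: LED lantern, orange base and cap, 159 mm tall; may be absent. Origin: centre of its underside, z up. Round body d 64 mm, 85 mm high. Rigid black handle above it in the yz plane: two posts (12 x 8 mm, y = +-30 mm) and a grip blade 12 mm thick (x), 76 long (y), z 125 to 159 mm. Window under the blade, open along x: 52 mm wide (y), 40 mm high (z 85 to 125). 0.24 to 0.4 kg, heavy base
- lantern_b_under (a point): middle of the underside of the grip blade of lantern_b, 125 mm above its origin: this face rests on a hook; same axes as the lantern
- lantern_c: LED lantern, blue base and cap, 159 mm tall; may be absent. Origin: centre of its underside, z up. Round body d 64 mm, 85 mm high. Rigid black handle above it in the yz plane: two posts (12 x 8 mm, y = +-30 mm) and a grip blade 12 mm thick (x), 76 long (y), z 125 to 159 mm. Window under the blade, open along x: 52 mm wide (y), 40 mm high (z 85 to 125). 0.24 to 0.4 kg, heavy base
- lantern_c_under (a point): middle of the underside of the grip blade of lantern_c, 125 mm above its origin: this face rests on a hook; same axes as the lantern
- plate: fixed aluminium vacuum test plate, 160 (x, from -70 to +90) x 330 (y) x 12 mm, origin on its underside below the middle port; three flat round ports on its top
- port0 (a point): centre of test port 0 on the top face of the plate: flat black rubber disc 84 mm across with a red ring 56 mm across; ports 100 mm apart along the plate's y
- port1 (a point): centre of test port 1 on the top face of the plate: flat black rubber disc 84 mm across with a red ring 56 mm across; ports 100 mm apart along the plate's y
- port2 (a point): centre of test port 2 on the top face of the plate: flat black rubber disc 84 mm across with a red ring 56 mm across; ports 100 mm apart along the plate's y
- rack: fixed grey hook rack, origin on the table straight below the middle hook's seat; its own -x is the open side of the hooks. Two posts (53 mm behind the origin in x, y = +-150 mm) carry a rail (z 172 to 196 mm); three wide flat black hooks stick out from it to -x
- hook0 (a point): seat of hook 0: on the top face of its flat arm (26 mm wide in y, 6 mm thick), 175 mm above the table; axes as the rack. The arm runs along x from its tip 34 mm before this point to the rail face 45 mm behind it; the red upturned tip (5 mm thick) rises 10 mm above the seat. Hooks 100 mm apart in y
- hook1 (a point): seat of hook 1: on the top face of its flat arm (26 mm wide in y, 6 mm thick), 175 mm above the table; axes as the rack. The arm runs along x from its tip 34 mm before this point to the rail face 45 mm behind it; the red upturned tip (5 mm thick) rises 10 mm above the seat. Hooks 100 mm apart in y
- hook2 (a point): seat of hook 2: on the top face of its flat arm (26 mm wide in y, 6 mm thick), 175 mm above the table; axes as the rack. The arm runs along x from its tip 34 mm before this point to the rail face 45 mm behind it; the red upturned tip (5 mm thick) rises 10 mm above the seat. Hooks 100 mm apart in y
- pump_lever (a joint): angle of the sprung pump lever: 0 = up at rest, 0.55 = bottom stop; it springs back up when released; about 9 N at the grip near the bottom
- pump_grip (a point): centre of the red cylindrical grip at the lever's end (28 mm in diameter, 90 mm long along the pump's y), 180 mm from the pivot; points 0.40 rad above level when up, 0.15 rad below level at the bottom; moves with the lever
- pump_pivot (a point): pivot of the lever on the fixed blue hand vacuum pump, 115 mm above the middle of its 120 x 100 mm base; axes as the pump: pivot axis along y, the lever sticks out to -x; pump body and brackets up to 135 mm high
- reel: black reel of solder wire, 68 mm across, 48 mm high, standing on its flange; bystander, origin at its underside or middle
- jar: flux jar, 52 mm across, 60 mm high; bystander, origin at its underside or middle
- screwdriver: screwdriver, 180 mm long, lying; bystander, origin at its underside or middle
- adapter: white power adapter, 85 x 48 x 28 mm; bystander, origin at its underside or middle
- tape: roll of yellow tape, 80 mm across, 24 mm high; bystander, origin at its underside or middle
- tray: red two-compartment tray, 130 x 90 x 30 mm; bystander, origin at its underside or middle
- pliers: blue-handled pliers, 150 mm long, lying; bystander, origin at its underside or middle
Not all that is in view belongs to the job. Leave any turquoise look-alike of the lantern_a alone.

How it is judged:
By the outcome, as a careful person would: the job done as asked, in the order asked, and still so for the second after the job is handed in, with the robot touching nothing.
Of lantern_a, lantern_b, lantern_c only 2 to 3 are there at a start; the rules pass over those that are not, and their reading is None.
At some moment in a run one of lantern_a, lantern_b, lantern_c may be knocked a few centimetres aside while the robot is not near it.
It also fails if it takes over 210 s, if anything falls off the work surface, if the arm or the gripper's body presses on something with over 40 N, if the wrist force passes 120 N, or if a joint passes its speed limit or range.

## Working session

There is one attempt and no reset: what is moved stays moved. The work goes in short steps, Python scripts to look and compute and a tool call to move; the robot and the scene stay as the last step left them, time stands still between calls to the robot, and variables do not carry over. Pictures are saved under pics/ and viewed, and the job is handed in when it is done.

Besides the shell and the picture viewer there is one more tool, called after "Emit:" by a JSON object that holds its "op" and its "data". move_arm: Moves the arm, as the interface text tells. Shift numbers are shares of 2.5 cm and turn numbers shares of 90 degrees, none past 1 either way. Its arguments: {"type":"object","properties":{"deltas":{"type":"array","items":{"type":"array","items":{"type":"number"}}},"squeeze":{"type":"number"}},"required":["deltas"]}

```bash
ls; mkdir -p pics; python3 - <<'E'
from bench import r
import cv2
s=r.read_state(); print(s)
for c in ["scene","side","wrist"]:
    im=r.camera(c); cv2.imwrite(f"pics/{c}0.png",im[:,:,::-1]); i=r.camera_info(c); print(c,{k:(v.tolist() if hasattr(v,'tolist') else v) for k,v in i.items()})
E
```

```text
pics
{'time': 0.0, 'joint_positions': array([-0.02260752,  0.33283622, -0.06470186,  1.46094013,  0.02154656,
        1.34990436, -0.08852274]), 'joint_vel': array([-0.00030322, -0.00016533,  0.00110492,  0.00043039,  0.00087986,
        0.00050048, -0.00022245]), 'joint_torque': array([-1.20520472e-04, -6.23245955e+01,  2.44190963e-02, -3.89891267e+01,
       -6.13984605e-02,  3.97891912e-02,  1.87085252e-04]), 'ee_pos': array([6.24610197e-01, 1.79407350e-05, 2.21776763e-01]), 'eef_rot': array([ 7.07108110e-01,  7.07105108e-01, -4.98114408e-04, -4.88735723e-04]), 'ft_force': array([ 0.43255184,  0.38610788, -0.2331433 ]), 'torque': array([0.01520126, 0.06329124, 0.01639217]), 'width': 0.08725541190328599}
scene {'K': [[482.5236238813058, 0.0, 315.81610574439344], [0.0, 482.5236238813058, 236.77015568989012], [0.0, 0.0, 1.0]], 'R': [[0.8232391495168178, 0.5676091151534933, -0.009858757401145082], [0.42204041680840104, -0.6235419683110284, -0.6580860888478037], [-0.379683011580736, 0.537601438009123, -0.7528781472240419]], 't': [-0.38588890826746897, -0.11718570650562986, 1.4542232180694437]}
side {'K': [[579.2079305159116, 0.0, 317.41477381774496], [0.0, 579.2079305159116, 228.51417708648657], [0.0, 0.0, 1.0]], 'R': [[-0.6704980366593635, -0.7417550353492642, 0.015226633572494024], [-0.5868643602843066, 0.5177073731781805, -0.6225506392134221], [0.4538971309272962, -0.4263549498844363, -0.7824313715879552]], 't': [0.3120840204886463, 0.3616753876023809, 1.5888219254489182]}
wrist {'K': [[371.64829954431775, 0.0, 315.86995805629397], [0.0, 371.64829954431775, 240.03018483389263], [0.0, 0.0, 1.0]], 'hand_eye': [[0.0005044879613266966, -0.969479381596197, -0.24517233561670437, 0.06645932467296832], [0.9999998430786516, 0.0004293699460238168, 0.00035983901769626577, 0.0008551139789571005], [-0.00024358687583997193, -0.24517247867838363, 0.9694794460761552, -0.16238534242816058], [0.0, 0.0, 0.0, 1.0]]}
```

View pics/scene0.png

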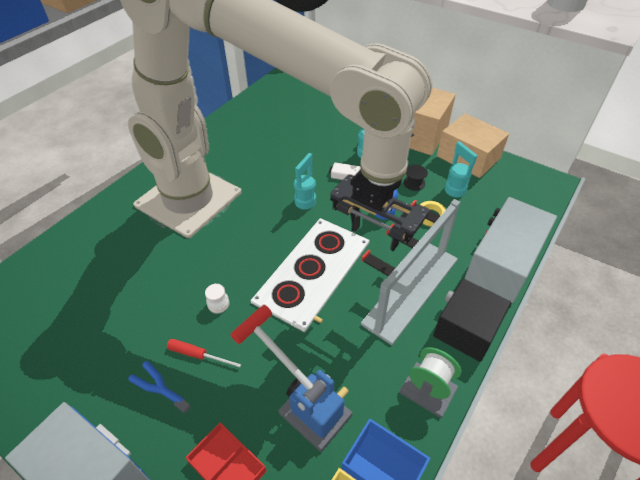

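View pics/side0.png

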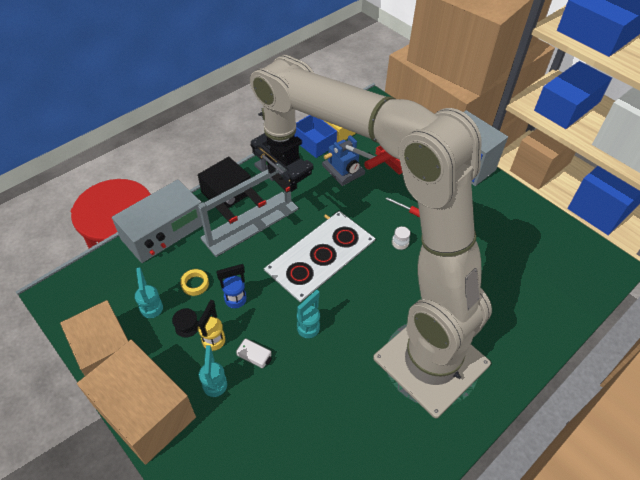

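View pics/wrist0.png

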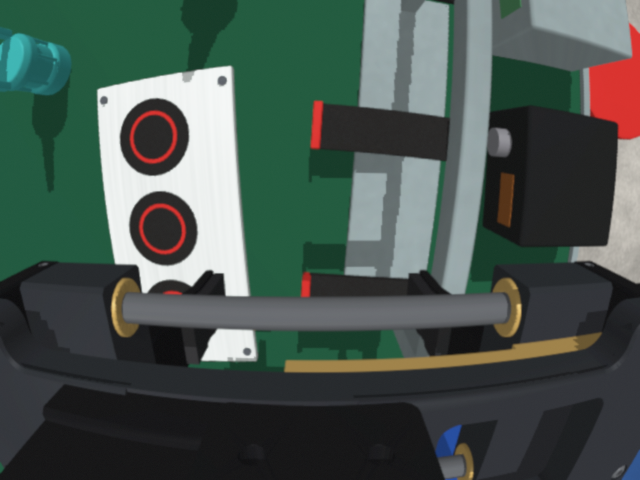

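Side view: yellow lantern at about (210,330) and blue at (233,290). Turquoise look-alikes are at (148,297), (309,315) and (213,373). No orange lantern is visible. Next, measure.

```bash
cat > h.py <<'E'
from bench import r
import numpy as np, cv2
from scipy.spatial.transform import Rotation as Ro
def cam2w(c,p,st=None):
    i=r.camera_info(c); p=np.array(p)
    if c=="wrist":
        st=st or r.read_state(); H=np.array(i["hand_eye"]); q=H[:3,:3]@p+H[:3,3]
        return Ro.from_quat(st["eef_rot"]).apply(q)+st["ee_pos"]
    R=np.array(i["R"]);t=np.array(i["t"]); return R.T@(p-t)
def pix2w(c,u,v,z,st=None):
    i=r.camera_info(c);K=np.array(i["K"]);a=(u-K[0,2])/K[0,0];b=(v-K[1,2])/K[1,1]
    if c=="wrist":
        th=np.hypot(a,b); d=np.array([a/th*np.sin(th),b/th*np.sin(th),np.cos(th)]) if th>1e-9 else np.array([0,0,1.])
    else: d=np.array([a,b,1.])
    o=cam2w(c,[0,0,0],st); e=cam2w(c,d,st)-o
    return o+e*(z-o[2])/e[2]
def w2pix(c,X,st=None):
    i=r.camera_info(c);K=np.array(i["K"])
    if c=="wrist":
        st=st or r.read_state();H=np.array(i["hand_eye"]);q=Ro.from_quat(st["eef_rot"]).inv().apply(np.array(X)-st["ee_pos"]);p=H[:3,:3].T@(q-H[:3,3])
        th=np.arctan2(np.hypot(p[0],p[1]),p[2]);n=np.hypot(p[0],p[1]);return K[:2,2]+K[0,0]*th*p[:2]/n
    p=np.array(i["R"])@X+np.array(i["t"]);return (K@p)[:2]/p[2]
def save(c,name,crop=None,k=1,st=None):
    im=r.camera(c)
    if crop: x0,y0,x1,y1=crop; im=im[y0:y1,x0:x1]
    if k!=1: im=cv2.resize(im,None,fx=k,fy=k,interpolation=cv2.INTER_CUBIC)
    cv2.imwrite(f"pics/{name}.png",im[:,:,::-1])
E
python3 - <<'E'
from h import *
np.set_printoptions(precision=4,suppress=True)
print(r.read_state()['time'])
for c,ls in [("side",["lantern_a","lantern_a_under","port0","hook0","pump_grip","pump_pivot","plate","rack","jar","tray","pliers","screwdriver","reel","tape","adapter"]),("scene",["port0","hook0","pump_grip","pump_pivot","plate","rack"])]:
    im=r.camera(c)
    for l in ls:
        print(c,l,[(cam2w(c,d["position"]).round(4).tolist(),round(d["confidence"],2)) for d in r.tip_of(c,l)])
save("side","side_crop",(120,240,360,420),3)
print(r.read_state()['time'])
E
```

```text
0.15
side lantern_a [([0.4494, 0.4063, 0.0016], 0.9), ([0.3359, 0.4821, -0.0012], 0.8), ([0.5129, 0.2802, -0.002], 0.77), ([0.2965, 0.1837, -0.0014], 0.6), ([0.6496, 0.4858, -0.0004], 0.57)]
side lantern_a_under [([0.3011, 0.184, 0.1266], 0.86), ([0.337, 0.4793, 0.1265], 0.73), ([0.4491, 0.4097, 0.1278], 0.66), ([0.652, 0.4822, 0.124], 0.56)]
side port0 [([0.4533, 0.0855, 0.0103], 0.8), ([0.4585, -0.1131, 0.012], 0.77), ([0.454, -0.015, 0.0088], 0.64), ([0.6485, -0.0218, 0.1757], 0.34)]
side hook0 [([0.664, 0.1776, 0.1773], 0.96), ([0.6512, -0.0236, 0.1763], 0.85), ([0.6534, 0.0761, 0.1717], 0.63)]
side pump_grip [([0.5233, -0.3015, 0.1866], 0.77)]
side pump_pivot [([0.6852, -0.3213, 0.1128], 0.74)]
side plate []
side rack [([0.6544, 0.078, 0.0048], 0.87), ([0.4603, -0.1113, 0.0118], 0.58), ([0.5328, 0.4421, 0.0024], 0.3)]
side jar [([0.6329, 0.3377, -0.0031], 0.64), ([0.6009, -0.5053, 0.0019], 0.64), ([0.3301, -0.229, -0.0029], 0.62)]
side tray [([0.661, 0.1765, 0.173], 0.52), ([0.6028, -0.5039, -0.0011], 0.48)]
side pliers [([0.3335, 0.3515, -0.0006], 0.72)]
side screwdriver [([0.517, 0.2807, -0.0014], 0.63), ([0.4039, -0.3556, -0.0041], 0.45), ([0.4461, 0.412, 0.1226], 0.33)]
side reel [([0.5313, 0.4412, 0.0012], 0.7), ([0.3318, -0.2301, -0.0006], 0.43), ([0.3325, 0.3519, -0.0013], 0.37)]
side tape [([0.6353, 0.3397, 0.0003], 0.83)]
side adapter [([0.661, 0.1764, 0.1733], 0.73), ([0.3338, 0.3508, -0.001], 0.63), ([0.4545, 0.0868, 0.0119], 0.63)]
scene port0 [([0.4571, -0.0159, 0.0101], 0.77), ([0.462, -0.1124, 0.0147], 0.72), ([0.5263, -0.295, 0.1852], 0.48)]
scene hook0 [([0.6649, 0.1748, 0.1748], 0.92), ([0.6572, 0.0756, 0.176], 0.62), ([0.6505, -0.0225, 0.1734], 0.6)]
scene pump_grip [([0.5258, -0.3004, 0.1872], 0.97), ([0.5333, 0.4394, -0.0017], 0.65)]
scene pump_pivot [([0.6886, -0.328, 0.1168], 0.88)]
scene plate []
scene rack [([0.6571, 0.0784, 0.1756], 0.34)]
1.35
```

View pics/side_crop.png

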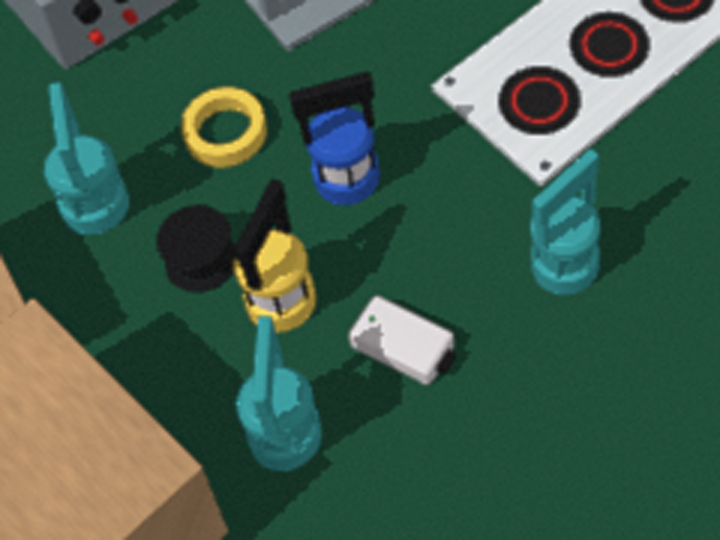

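Emit:
{"op": "move_arm", "data": {"deltas": [[1,0.4,-0.2,-0.5,0],[1,0.8,-0.4,-0.5,0],[1,0.8,-0.4,-0.3,0],[1,0.8,-0.4,-0.3,0],[1,0.8,-0.4,-0.3,0],[1,0.8,-0.4,-0.3,0],[1,0.8,-0.4,-0.3,0],[1,0.8,-0.4,-0.3,0],[1,0.8,-0.4,-0.3,0],[1,0.8,-0.4,-0.2,0],[1,0.8,-0.4,0,0],[1,0.4,-0.2,0,0]], "squeeze": 25}}

```text
time: 2.35
ee_pos: [0.5131, 0.2237, 0.3066]
eef_rot: [0.706, 0.708, 0.001, -0.0]
ft_force: [-0.0, -0.4, 1.0]
width: 0.0869
```

```bash
python3 - <<'E'
from h import *
np.set_printoptions(precision=4,suppress=True)
s=r.read_state();print(s['time'],s['ee_pos'],s['eef_rot'],s['ft_force'])
save("wrist","w1"); 
for l in ["lantern_a","lantern_a_under"]:
    print(l,[(cam2w("wrist",d["position"],s).round(4).tolist(),round(d["confidence"],2)) for d in r.tip_of("wrist",l)])
save("scene","sc1")
E
```

```text
2.35 [0.5131 0.2237 0.3066] [ 0.7057  0.7085  0.001  -0.0001] [-0.0017 -0.4143  1.0325]
lantern_a [([0.3043, 0.187, 0.0024], 0.94), ([0.4482, 0.4061, -0.0017], 0.92), ([0.6449, 0.481, 0.0006], 0.74), ([0.5167, 0.2815, -0.0012], 0.72), ([0.3342, 0.4833, -0.0039], 0.7)]
lantern_a_under [([0.306, 0.1839, 0.1256], 0.73), ([0.4507, 0.4041, 0.1222], 0.57)]
```

View pics/w1.png

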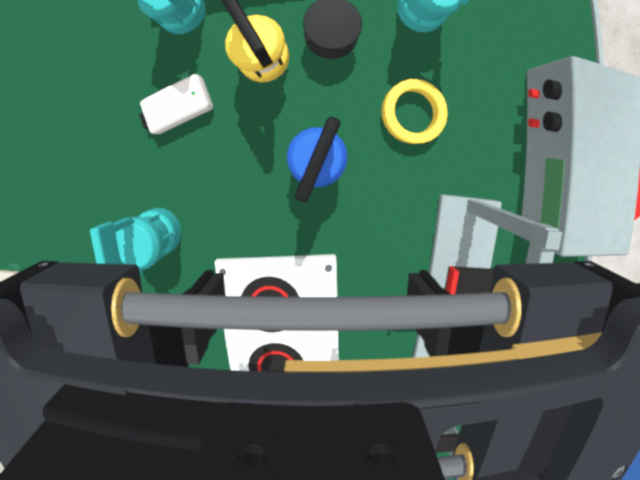

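View pics/sc1.png

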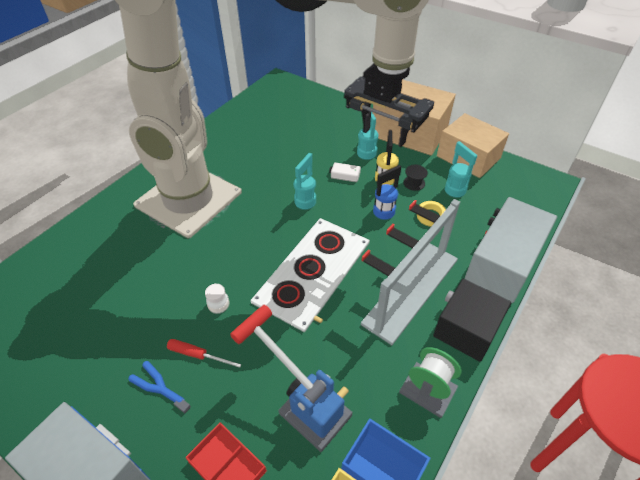

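```bash
python3 - <<'E'
from h import *
np.set_printoptions(precision=4,suppress=True)
s=r.read_state()
im=cv2.imread("pics/w1.png")
g=im.max(2)
def blade(box,z):
    x0,y0,x1,y1=box; m=(g[y0:y1,x0:x1]<45).astype(np.uint8)
    n,l,st,c=cv2.connectedComponentsWithStats(m); k=1+np.argmax(st[1:,4]); ys,xs=np.nonzero(l==k)
    rc=cv2.minAreaRect(np.c_[xs+x0,ys+y0].astype(np.float32)); b=cv2.boxPoints(rc)
    P=np.array([pix2w("wrist",u,v,z,s) for u,v in b]); 
    e=[P[1]-P[0],P[2]-P[1]]; L=[np.linalg.norm(q) for q in e]; q=e[int(np.argmax(L))]
    print(st[k],rc,"ctr",P.mean(0),"len",L,"ydir deg",np.degrees(np.arctan2(q[1],q[0]))%180)
blade((280,100,350,215),0.159); blade((220,0,290,90),0.159)
for z in(.159,):
  for p in [(303,198),(334,119),(228,0),(266,64)]: print(p,pix2w("wrist",*p,z,s))
E
```

```text
[23 93  7  8 10] ((306.59014892578125, 196.99176025390625), (1.664479374885559, 9.218655586242676), 39.80556869506836) ctr [0.5086 0.2446 0.159 ] len [np.float64(0.007766031225036144), np.float64(0.0013943055430653158)] ydir deg 50.28520694870561
[ 35  48  16  18 162] ((262.9230651855469, 56.38460922241211), (17.75040626525879, 9.429903030395508), 56.30992889404297) ctr [0.4725 0.3643 0.159 ] len [np.float64(0.007860838511357474), np.float64(0.015923629578027804)] ydir deg 121.76381890534356
(303, 198) [0.5056 0.2438 0.159 ]
(334, 119) [0.5312 0.3097 0.159 ]
(228, 0) [0.4411 0.4194 0.159 ]
(266, 64) [0.4752 0.3574 0.159 ]
```

```bash
python3 - <<'E'
from h import *
im=cv2.imread("pics/w1.png")[0:215,215:355]
cv2.imwrite("pics/w1c.png",cv2.resize(im,None,fx=2.75,fy=2.75,interpolation=cv2.INTER_CUBIC)); 
E
```

```text
(no output)
```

View pics/w1c.png

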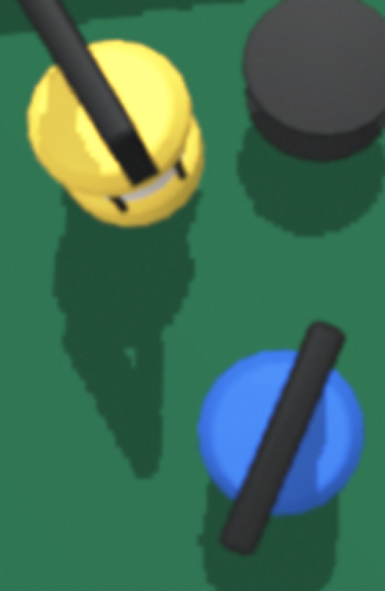

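```bash
cat >> h.py <<'E'
def jaw(s=None):
    s=s or r.read_state(); m=Ro.from_quat(s["eef_rot"]).as_matrix(); return np.degrees(np.arctan2(m[1,1],m[0,1]))
def plan(xyz,ang=None):
    """turn units first, then xy in tool axes after turn"""
    s=r.read_state(); a=jaw(s)
    if ang is None: ang=a
    d=np.array(xyz)-s["ee_pos"]; t=np.radians(ang); ty=np.array([np.cos(t),np.sin(t)]); tx=np.array([-np.sin(t),np.cos(t)])
    print("t%.2f pos %s jaw %.1f w %.4f F %s| turn %.3f (max .0795/row) then x %.2f y %.2f z %.2f units"%(s["time"],s["ee_pos"].round(4),a,s["width"],s["ft_force"].round(1),(a-ang)/90,d[:2]@tx/.025,d[:2]@ty/.025,-d[2]/.025))
E
python3 - <<'E'
from h import *
s=r.read_state();s0=s
a=pix2w("wrist",301.5,199.3,.159,s);b=pix2w("wrist",333.2,119.3,.159,s);c=(a+b)/2;d=b-a
print(c,np.linalg.norm(d),np.degrees(np.arctan2(d[1],d[0])))
plan([c[0],c[1],0.2],-21.3)
E
```

```text
[0.51740013 0.27608441 0.159     ] 0.07177038788614748 68.57195706696328
t2.55 pos [0.5153 0.2192 0.3053] jaw -0.0 w 0.0871 F [ 0.   0.3 -0.5]| turn 0.236 (max .0795/row) then x 2.15 y -0.75 z 4.21 units
```

Emit:
{"op": "move_arm", "data": {"deltas": [[1,0,0,0.3,0.079],[1,0,0,0.5,0.079],[1,0,0,0.5,0.078],[1,0.6,-0.25,0.5,0],[1,0.7,-0.25,0.7,0],[1,0.7,-0.25,0.7,0],[1,0.31,-0.12,0.6,0],[1,0,0,0.4,0],[1,0,0,0,0],[1,0,0,0,0]]}}

```text
time: 3.38
ee_pos: [0.5164, 0.2798, 0.2001]
eef_rot: [0.826, 0.564, -0.0, 0.0]
ft_force: [1.0, -0.3, -0.2]
width: 0.0869
```

```bash
python3 - <<'E'
from h import *
plan([.516,.281,.131],-21.3)
save("wrist","w2")
E
```

```text
t3.38 pos [0.5164 0.2798 0.2001] jaw -21.4 w 0.0869 F [ 1.  -0.3 -0.2]| turn -0.001 (max .0795/row) then x 0.04 y -0.03 z 2.76 units
```

View pics/w2.png

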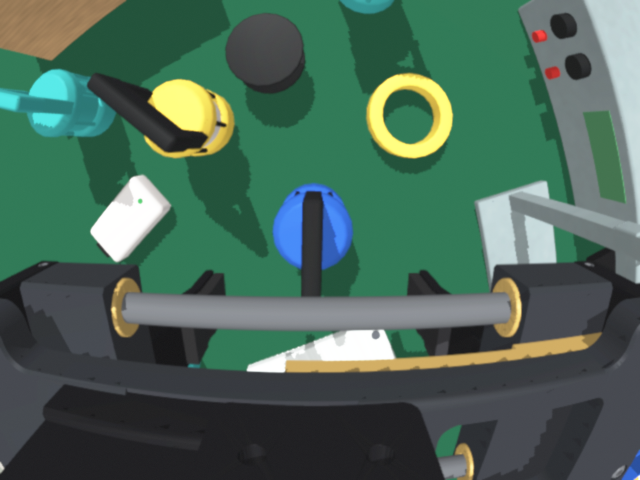

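The blue blade runs straight down col ~312, midway between the fingers, so the grasp is aligned.

```bash
python3 - <<'E'
from h import *
s=r.read_state()
p=pix2w("wrist",313,192,.159,s); print(p, p[:2]-s['ee_pos'][:2], np.linalg.norm(p[:2]-s['ee_pos'][:2]))
# yellow blade ends
a=pix2w("wrist",93,82,.159,s);b=pix2w("wrist",183,140,.159,s);d=b-a;print((a+b)/2,np.linalg.norm(d),np.degrees(np.arctan2(d[1],d[0])))
E
```

```text
[0.5315707 0.3199236 0.159    ] [0.01488018 0.0398036 ] 0.04249407145103723
[0.45308247 0.40648282 0.159     ] 0.07470663826389032 -55.43302052580171
```

Emit:
{"op": "move_arm", "data": {"deltas": [[1,0,0,0.4,0],[1,0,0,0.6,0],[1,0,0,0.6,0],[1,0,0,0.6,0],[1,0,0,0.4,0],[1,0,0,0.16,0],[1,0,0,0,0],[-1,0,0,0,0],[-1,0,0,0,0],[-1,0,0,0,0],[-1,0,0,0,0],[-1,0,0,0,0]], "squeeze": 25}}

```text
time: 4.43
ee_pos: [0.5159, 0.2818, 0.1315]
eef_rot: [0.825, 0.565, 0.0, 0.0]
ft_force: [-0.1, -0.5, 0.4]
width: 0.0616
```

Emit:
{"op": "move_arm", "data": {"deltas": [[-1,0,0,0,0],[-1,0,0,0,0],[-1,0,0,0,0],[-1,0,0,0,0]]}}

```text
time: 4.77
ee_pos: [0.5157, 0.2817, 0.1311]
eef_rot: [0.825, 0.565, 0.0, 0.0]
ft_force: [0.3, 0.1, -0.4]
width: 0.0352
```

Emit:
{"op": "move_arm", "data": {"deltas": [[-1,0,0,0,0],[-1,0,0,0,0],[-1,0,0,0,0],[-1,0,0,0,0],[-1,0,0,0,0],[-1,0,0,-0.2,0],[-1,0,0,-0.5,0],[-1,0,0,-0.5,0],[-1,0,0,-0.3,0],[-1,0,0,0,0],[-1,0,0,0,0]]}}

```text
time: 5.68
ee_pos: [0.5161, 0.282, 0.1695]
eef_rot: [0.825, 0.565, 0.001, 0.0]
ft_force: [0.2, 0.3, -3.4]
width: 0.0118
```

```bash
python3 - <<'E'
from h import *
plan([.453,.0855,.2],1.6)
save("side","s3",(200,180,360,320),4)
save("wrist","w3")
E
```

```text
t5.68 pos [0.5161 0.282  0.1695] jaw -21.2 w 0.0118 F [ 0.2  0.3 -3.4]| turn -0.254 (max .0795/row) then x -7.78 y -2.74 z -1.22 units
```

View pics/w3.png

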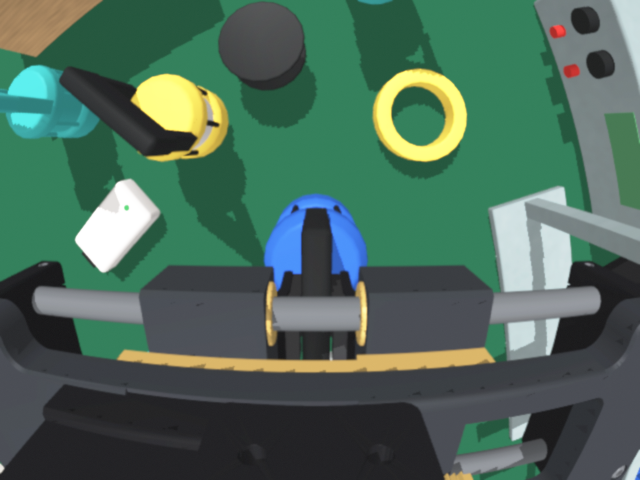

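View pics/s3.png

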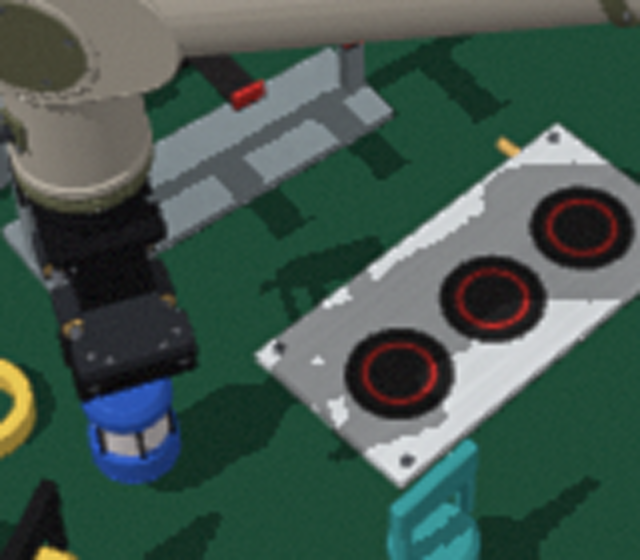

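```bash
cat > rings.py <<'E'
from h import *
def rings(im,c,st=None,near=None):
    hsv=cv2.cvtColor(im,cv2.COLOR_BGR2HSV)
    m=(((hsv[...,0]<10)|(hsv[...,0]>170))&(hsv[...,1]>130)&(hsv[...,2]>80)).astype(np.uint8)
    cs,hh=cv2.findContours(m,cv2.RETR_CCOMP,cv2.CHAIN_APPROX_NONE); out=[]
    for k,q in enumerate(cs):
        if hh[0][k][3]>=0 or len(q)<20: continue
        e=cv2.fitEllipse(q); X=pix2w(c,*e[0],.012,st)
        if .4<X[0]<.5 and -.15<X[1]<.12: out.append((np.round(e[0],1),np.round(e[1],1),X.round(4)))
    return out
E
python3 - <<'E'
from rings import *
for c in ["side","scene"]:
    for o in rings(cv2.imread(f"pics/{c}0.png"),c): print(c,*o)
for o in rings(cv2.imread("pics/sc1.png"),"scene"): print("scene",*o)
s=r.read_state(); p=pix2w("wrist",316,208,.1975,s); print(s['ee_pos'],np.linalg.norm(p[:2]-s['ee_pos'][:2]))
E
```

```text
side [299.3 272.8] [14.9 18.7] [0.4519 0.0863 0.012 ]
side [322.8 254.1] [14.4 18.2] [ 0.4562 -0.0139  0.012 ]
side [345.  236.5] [13.5 18. ] [ 0.4606 -0.1134  0.012 ]
scene [287.9 293.7] [18.7 22.5] [ 0.4635 -0.1152  0.012 ]
scene [309.3 266.5] [17.2 21.3] [ 0.4586 -0.015   0.012 ]
scene [328.9 241.8] [15.8 20.5] [0.4539 0.0846 0.012 ]
scene [287.9 293.6] [18.6 22.5] [ 0.4634 -0.1151  0.012 ]
scene [309.3 266.5] [17.2 21.3] [ 0.4585 -0.0151  0.012 ]
scene [328.9 241.8] [15.8 20.5] [0.454  0.0846 0.012 ]
[0.51546305 0.28154482 0.16818607] 0.045129218645763615
```

```bash
python3 - <<'E'
from h import *
s=r.read_state(); print(s['time'],s['ee_pos'].round(4))
for c in ["side","scene","wrist"]:
    r.camera(c)
    for l in ["lantern_c","lantern_c_under"]:
        print(c,l,[(cam2w(c,d["position"],s).round(4).tolist(),round(d["confidence"],2)) for d in r.tip_of(c,l)])
save("scene","sc4",(340,120,440,230),5)
E
```

```text
5.7833 [0.5155 0.2815 0.1682]
side lantern_c [([0.4498, 0.4097, -0.0042], 0.9), ([0.5133, 0.278, 0.0343], 0.84), ([0.2979, 0.1834, -0.0018], 0.71), ([0.6479, 0.4811, 0.001], 0.68), ([0.3362, 0.4847, 0.001], 0.58)]
side lantern_c_under [([0.5151, 0.2816, 0.1656], 0.69)]
scene lantern_c [([0.3365, 0.4838, -0.0038], 0.91), ([0.5127, 0.2766, 0.0324], 0.78), ([0.4483, 0.4073, 0.1238], 0.71), ([0.6525, 0.4794, -0.001], 0.68), ([0.4544, 0.4092, -0.0045], 0.65)]
scene lantern_c_under [([0.5168, 0.2814, 0.1609], 0.78), ([0.6649, 0.1755, 0.173], 0.61)]
wrist lantern_c [([0.517, 0.2821, 0.0365], 0.72), ([0.4471, 0.4076, -0.0042], 0.57)]
wrist lantern_c_under []
```

View pics/sc4.png

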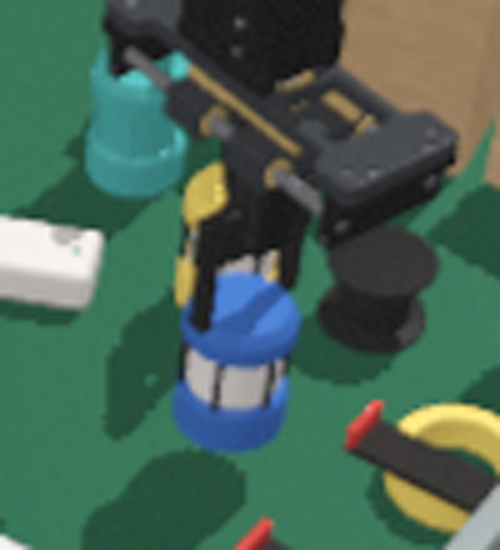

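```bash
python3 - <<'E'
from h import *
plan([.4575,-.0145,.19],-3.7)
E
```

```text
t6.28 pos [0.5157 0.2817 0.1685] jaw -21.2 w 0.0118 F [-0.1  0.1 -2.6]| turn -0.195 (max .0795/row) then x -11.98 y -1.56 z -0.86 units
```

Emit:
{"op": "move_arm", "data": {"deltas": [[-1,0,0,-0.3,-0.05],[-1,0,0,-0.3,-0.075],[-1,0,0,-0.26,-0.07],[-1,-0.4,-0.06,0,0],[-1,-0.8,-0.1,0,0],[-1,-0.9,-0.12,0,0],[-1,-0.9,-0.12,0,0],[-1,-0.9,-0.12,0,0],[-1,-0.9,-0.12,0,0],[-1,-0.9,-0.12,0,0],[-1,-0.9,-0.12,0,0],[-1,-0.9,-0.12,0,0]]}}

```text
time: 7.28
ee_pos: [0.4779, 0.0944, 0.1897]
eef_rot: [0.731, 0.682, -0.0, -0.0]
ft_force: [-0.1, -0.3, -2.8]
width: 0.0117
```

Emit:
{"op": "move_arm", "data": {"deltas": [[-1,-0.9,-0.12,0,0],[-1,-0.9,-0.12,0,0],[-1,-0.9,-0.12,0,0],[-1,-0.9,-0.12,0,0],[-1,-0.6,-0.08,0,0],[-1,-0.28,-0.04,0,0],[-1,0,0,0,0],[-1,0,0,0,0],[-1,0,0,0,0]]}}

```text
time: 8.03
ee_pos: [0.4565, -0.0134, 0.19]
eef_rot: [0.729, 0.684, 0.0, -0.0]
ft_force: [0.4, 0.1, -2.5]
width: 0.0118
```

```bash
python3 - <<'E'
from h import *
plan([.4575,-.0145,.145],-3.7)
s=r.read_state()
for c in ["side","scene"]:
    r.camera(c)
    for l in ["lantern_c"]:
        print(c,l,[(cam2w(c,d["position"],s).round(4).tolist(),round(d["confidence"],2)) for d in r.tip_of(c,l)])
E
```

```text
t8.03 pos [ 0.4565 -0.0134  0.19  ] jaw -3.7 w 0.0118 F [ 0.4  0.1 -2.5]| turn 0.000 (max .0795/row) then x -0.04 y 0.04 z 1.80 units
side lantern_c [([0.3339, 0.4837, -0.0007], 0.95), ([0.4558, -0.017, 0.0583], 0.94), ([0.4457, 0.4075, -0.0018], 0.77), ([0.2984, 0.1869, -0.0026], 0.74), ([0.6498, 0.484, 0.0002], 0.55)]
scene lantern_c [([0.6514, 0.479, 0.0007], 0.97), ([0.4535, 0.4065, -0.0021], 0.77), ([0.4531, -0.0173, 0.0572], 0.7), ([0.3372, 0.484, -0.0042], 0.7), ([0.3365, -0.229, -0.0046], 0.49)]
```

Emit:
{"op": "move_arm", "data": {"deltas": [[-1,0.06,0.1,0.4,0],[-1,0,0,0.5,0],[-1,0,0,0.4,0],[-1,0,0,0.3,0],[-1,0,0,0.15,0],[-1,0,0,0.06,0],[-1,0,0,0.05,0],[-1,0,0,0,0],[-1,0,0,0,0]]}}

```text
time: 8.98
ee_pos: [0.4594, -0.0132, 0.144]
eef_rot: [0.73, 0.684, 0.0, 0.0]
ft_force: [-0.3, -0.3, -3.1]
width: 0.0115
```

Emit:
{"op": "move_arm", "data": {"deltas": [[-1,0,0,0.05,0],[-1,0,0,0.03,0],[-1,0,0,0,0]]}}

```text
time: 9.23
ee_pos: [0.4597, -0.0132, 0.1428]
eef_rot: [0.73, 0.684, 0.001, 0.001]
ft_force: [-2.3, -0.4, 7.4]
width: 0.0118
```

```bash
python3 - <<'E'
from h import *
plan([.459,-.012,.142],-3.7)
save("side","s5",(270,170,390,290),5)
save("scene","sc5",(240,200,380,320),5)
E
```

```text
t9.23 pos [ 0.4597 -0.0132  0.1428] jaw -3.7 w 0.0118 F [-2.3 -0.4  7.4]| turn 0.000 (max .0795/row) then x 0.05 y -0.03 z 0.03 units
```

View pics/s5.png

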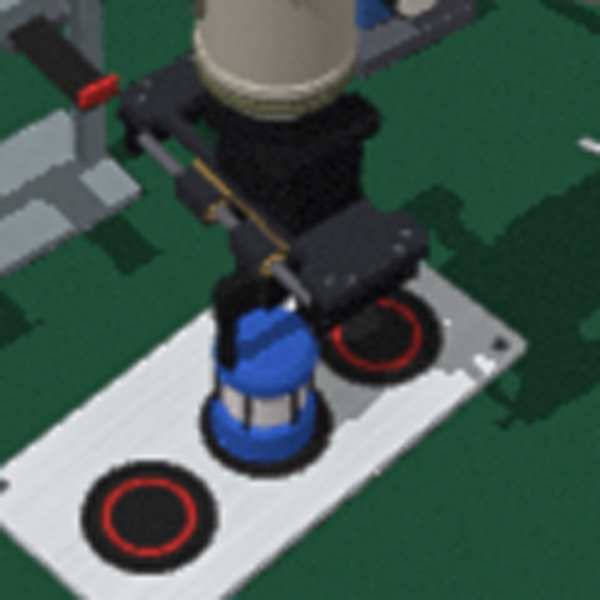

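View pics/sc5.png

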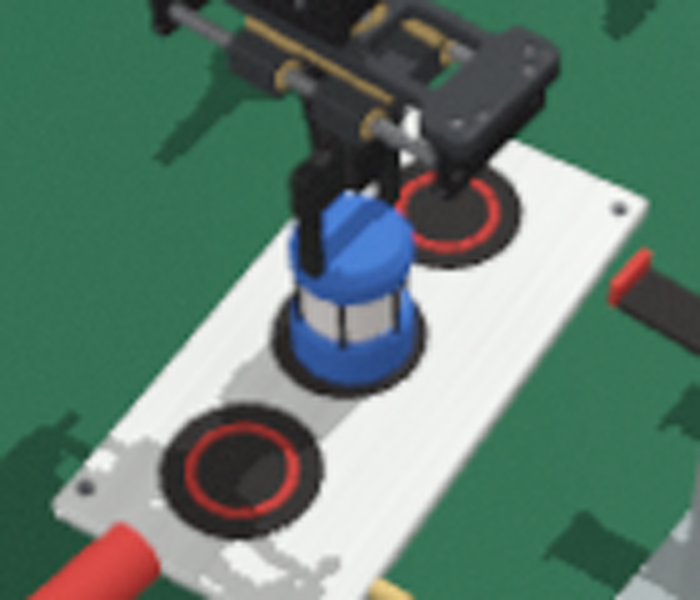

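Contact felt (7 N), and the blue base sits concentric with the middle port in both views. Releasing and going to yellow.

Emit:
{"op": "move_arm", "data": {"deltas": [[1,0,0,-0.04,0],[1,0,0,0,0],[1,0,0,0,0],[1,0,0,0,0],[1,0,0,0,0],[1,0,0,-0.4,0],[1,0,0,-0.8,0],[1,0,0,-1,0],[1,0,0,-1,0],[1,0,0,-1,0],[1,0,0,-1,0],[1,0,0,-0.4,0]]}}

```text
time: 10.33
ee_pos: [0.4601, -0.0132, 0.2867]
eef_rot: [0.729, 0.684, 0.002, 0.002]
ft_force: [0.4, -0.9, 0.6]
width: 0.0823
```

```bash
python3 - <<'E'
from h import *
plan([.450,.360,.29],34)
E
```

```text
t10.33 pos [ 0.4601 -0.0132  0.2867] jaw -3.7 w 0.0823 F [ 0.4 -0.9  0.6]| turn -0.419 (max .0795/row) then x 12.60 y 8.01 z -0.13 units
```

Emit:
{"op": "move_arm", "data": {"deltas": [[1,0.5,-0.05,0,0],[1,0.9,-0.08,0,0],[1,0.9,-0.08,0,0],[1,0.9,-0.08,0,0],[1,0.9,-0.08,0,0],[1,0.9,-0.08,0,0],[1,0.9,-0.08,0,0],[1,0.9,-0.08,0,0],[1,0.9,-0.08,0,0],[1,0.9,-0.08,0,0],[1,0.9,-0.08,0,0],[1,0.9,-0.08,0,0]]}}

```text
time: 11.33
ee_pos: [0.4523, 0.2487, 0.2825]
eef_rot: [0.73, 0.684, -0.0, -0.0]
ft_force: [-0.4, 0.7, 0.4]
width: 0.0869
```

Emit:
{"op": "move_arm", "data": {"deltas": [[1,0.9,-0.08,0,0],[1,0.9,-0.08,0,0],[1,0.9,-0.08,0,0],[1,0.9,-0.08,0,0],[1,0.8,-0.08,0,-0.05],[1,0.2,0,0,-0.075],[1,0,0,0,-0.075],[1,0,0,0,-0.075],[1,0,0,0,-0.075],[1,0,0,0,-0.075],[1,0,0,0,0],[1,0,0,0,0]]}}

```text
time: 12.33
ee_pos: [0.4496, 0.363, 0.2824]
eef_rot: [0.467, 0.884, -0.0, -0.0]
ft_force: [-0.0, -0.2, -0.1]
width: 0.0869
```

Emit:
{"op": "move_arm", "data": {"deltas": [[1,0,0,0,0],[1,0,0,0,0]]}}

```text
time: 12.5
ee_pos: [0.4496, 0.3631, 0.2825]
eef_rot: [0.466, 0.885, -0.0, 0.0]
ft_force: [-0.7, -0.4, 0.6]
width: 0.0873
```

```bash
python3 - <<'E'
from h import *
plan([.45,.407,.2],34.6)
s=r.read_state()
save("wrist","w6")
print([(cam2w("wrist",d["position"],s).round(4).tolist(),round(d["confidence"],2)) for d in r.tip_of("wrist","lantern_a")])
E
```

```text
t12.50 pos [0.4496 0.3631 0.2825] jaw 34.4 w 0.0873 F [-0.7 -0.4  0.6]| turn -0.002 (max .0795/row) then x 1.44 y 1.01 z 3.30 units
[([0.3018, 0.1844, 0.0052], 0.86), ([0.4467, 0.4067, -0.003], 0.79), ([0.3351, 0.4812, -0.0011], 0.7)]
```

View pics/w6.png

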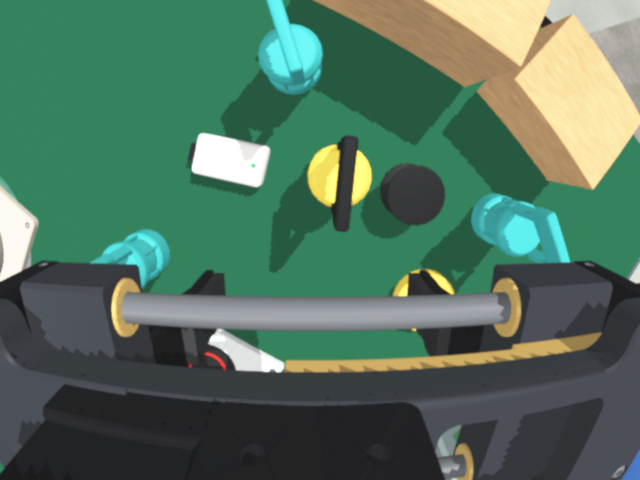

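```bash
python3 - <<'E'
from h import *
s=r.read_state()
a=pix2w("wrist",349,138,.159,s);b=pix2w("wrist",343,229,.159,s);c=(a+b)/2;d=a-b
an=np.degrees(np.arctan2(d[1],d[0]));print(c,np.linalg.norm(d),an)
plan([.448,.407,.2],an-90); plan([c[0],c[1],.2],an-90)
E
```

```text
[0.44776079 0.40823012 0.159     ] 0.07132396322955245 121.41505692927521
t12.60 pos [0.4496 0.3631 0.2826] jaw 34.5 w 0.0870 F [-1.9 -0.3 -1.2]| turn 0.034 (max .0795/row) then x 1.53 y 0.86 z 3.30 units
t12.60 pos [0.4496 0.3631 0.2826] jaw 34.5 w 0.0870 F [-1.9 -0.3 -1.2]| turn 0.034 (max .0795/row) then x 1.58 y 0.88 z 3.30 units
```

Emit:
{"op": "move_arm", "data": {"deltas": [[1,0,0,0.3,0.034],[1,0.4,0.25,0.6,0],[1,0.6,0.35,0.7,0],[1,0.4,0.2,0.8,0],[1,0.16,0.07,0.8,0],[1,0,0,0.8,0],[1,0,0,0.8,0],[1,0,0,0.7,0],[1,0,0,0.4,0],[1,0,0,0.16,0],[-1,0,0,0,0],[-1,0,0,0,0]]}}

```text
time: 13.6
ee_pos: [0.4481, 0.4081, 0.132]
eef_rot: [0.489, 0.872, 0.001, 0.0]
ft_force: [-0.0, -0.4, 0.5]
width: 0.08
```

Emit:
{"op": "move_arm", "data": {"deltas": [[-1,0,0,0,0],[-1,0,0,0,0],[-1,0,0,0,0],[-1,0,0,0,0],[-1,0,0,0,0],[-1,0,0,0,0],[-1,0,0,0,0],[-1,0,0,0,0],[-1,0,0,0,0],[-1,0,0,0,0]]}}

```text
time: 14.43
ee_pos: [0.4478, 0.4077, 0.1311]
eef_rot: [0.489, 0.872, 0.0, 0.0]
ft_force: [-0.1, 0.8, 0.2]
width: 0.0152
```

Emit:
{"op": "move_arm", "data": {"deltas": [[-1,0,0,0,0],[-1,0,0,0,0],[-1,0,0,-0.2,0],[-1,0,0,-0.5,0],[-1,0,0,-0.6,0],[-1,0,0,-0.6,0],[-1,0,0,-0.4,0],[-1,0,0,0,0],[-1,0,0,0,0],[-1,0,0,0,0]]}}

```text
time: 15.27
ee_pos: [0.4475, 0.4074, 0.1878]
eef_rot: [0.489, 0.872, -0.001, -0.0]
ft_force: [-0.3, -0.3, -4.1]
width: 0.012
```

```bash
python3 - <<'E'
from h import *
plan([.4555,.087,.19],-3.7)
save("wrist","w7")
s=r.read_state()
for c in ["side","scene"]:
    r.camera(c)
    print(c,[(cam2w(c,d["position"],s).round(4).tolist(),round(d["confidence"],2)) for d in r.tip_of(c,"lantern_a")])
E
```

```text
t15.27 pos [0.4475 0.4074 0.1878] jaw 31.5 w 0.0120 F [-0.3 -0.3 -4.1]| turn 0.391 (max .0795/row) then x -12.77 y 1.15 z -0.09 units
side [([0.2989, 0.1842, -0.0009], 0.93), ([0.6479, 0.4808, -0.0023], 0.8), ([0.4456, 0.4081, 0.0547], 0.77), ([0.4575, -0.0136, 0.0117], 0.73)]
scene [([0.4515, 0.4066, 0.0543], 0.87), ([0.4588, -0.017, 0.0098], 0.82), ([0.3343, 0.4832, -0.0053], 0.71), ([0.3003, 0.1875, -0.003], 0.66), ([0.652, 0.4807, 0.0014], 0.64), ([0.3362, -0.2311, -0.001], 0.29)]
```

View pics/w7.png

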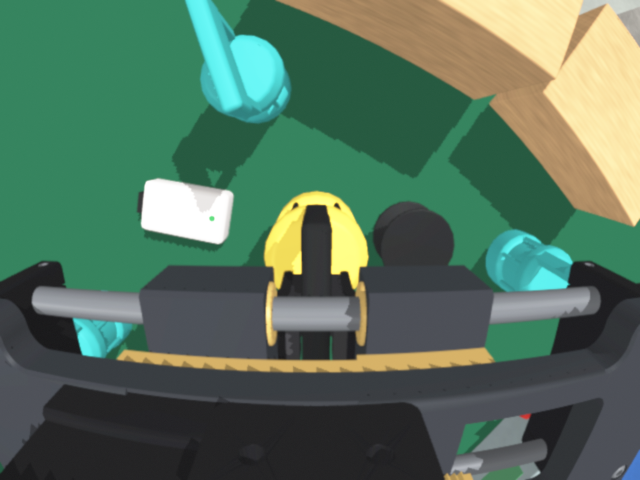

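Emit:
{"op": "move_arm", "data": {"deltas": [[-1,0,0,0,0.045],[-1,0,0,0,0.072],[-1,0,0,0,0.072],[-1,0,0,0,0.072],[-1,0,0,0,0.072],[-1,0,0,0,0.058],[-1,-0.5,0.05,0,0],[-1,-0.9,0.08,0,0],[-1,-0.9,0.08,0,0],[-1,-0.9,0.08,0,0],[-1,-0.9,0.08,0,0],[-1,-0.9,0.08,0,0]]}}

```text
time: 16.52
ee_pos: [0.4508, 0.2805, 0.1884]
eef_rot: [0.729, 0.685, -0.0, 0.0]
ft_force: [0.2, -1.0, -4.0]
width: 0.012
```

Emit:
{"op": "move_arm", "data": {"deltas": [[-1,-0.9,0.08,0,0],[-1,-0.9,0.08,0,0],[-1,-0.9,0.08,0,0],[-1,-0.9,0.08,0,0],[-1,-0.9,0.08,0,0],[-1,-0.9,0.08,0,0],[-1,-0.9,0.08,0,0],[-1,-0.7,0.08,0,0],[-1,-0.4,0.06,0,0],[-1,0,0,0,0],[-1,0,0,0,0],[-1,0,0,0,0]]}}

```text
time: 17.52
ee_pos: [0.4564, 0.0977, 0.1886]
eef_rot: [0.729, 0.685, 0.0, -0.0]
ft_force: [0.8, 0.7, -3.3]
width: 0.0118
```

```bash
python3 - <<'E'
from h import *
plan([.4545,.086,.143],-3.7)
s=r.read_state()
for c in ["side","scene"]:
    r.camera(c)
    print(c,[(cam2w(c,d["position"],s).round(4).tolist(),round(d["confidence"],2)) for d in r.tip_of(c,"lantern_a")])
E
```

```text
t17.52 pos [0.4564 0.0977 0.1886] jaw -3.6 w 0.0118 F [ 0.8  0.7 -3.3]| turn 0.001 (max .0795/row) then x -0.47 y -0.05 z 1.82 units
side [([0.3358, 0.4833, 0.0018], 0.89), ([0.6471, 0.4842, -0.0004], 0.89), ([0.4548, 0.1, 0.0571], 0.81), ([0.4581, -0.0139, 0.0118], 0.78), ([0.2988, 0.1845, -0.0011], 0.78), ([0.6352, 0.3386, -0.0014], 0.6)]
scene [([0.3377, 0.4834, -0.0043], 0.87), ([0.4586, -0.0175, 0.0101], 0.69), ([0.3001, 0.1855, -0.0017], 0.63), ([0.4605, 0.0982, 0.0552], 0.59), ([0.6523, 0.479, -0.0], 0.57), ([0.4567, -0.0127, 0.1343], 0.29)]
```

Emit:
{"op": "move_arm", "data": {"deltas": [[-1,-0.25,-0.05,0.2,0],[-1,-0.27,-0.05,0.4,0],[-1,0,0,0.4,0],[-1,0,0,0.4,0],[-1,0,0,0.25,0],[-1,0,0,0.1,0],[-1,0,0,0.04,0],[-1,0,0,0.03,0],[-1,0,0,0,0],[-1,0,0,0,0]]}}

```text
time: 18.55
ee_pos: [0.4535, 0.0839, 0.1434]
eef_rot: [0.729, 0.684, 0.0, 0.0]
ft_force: [-0.1, 0.4, -3.0]
width: 0.0119
```

```bash
python3 - <<'E'
from h import *
plan([.453,.085,.143],-3.7)
save("side","s8",(250,190,370,310),5)
save("scene","sc8",(260,190,400,310),5)
E
```

```text
t18.55 pos [0.4535 0.0839 0.1434] jaw -3.7 w 0.0119 F [-0.1  0.4 -3. ]| turn 0.000 (max .0795/row) then x 0.04 y -0.02 z 0.02 units
```

View pics/s8.png

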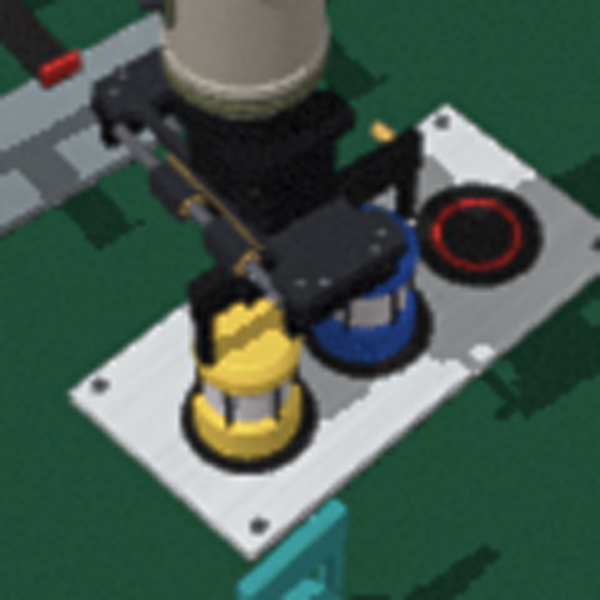

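View pics/sc8.png

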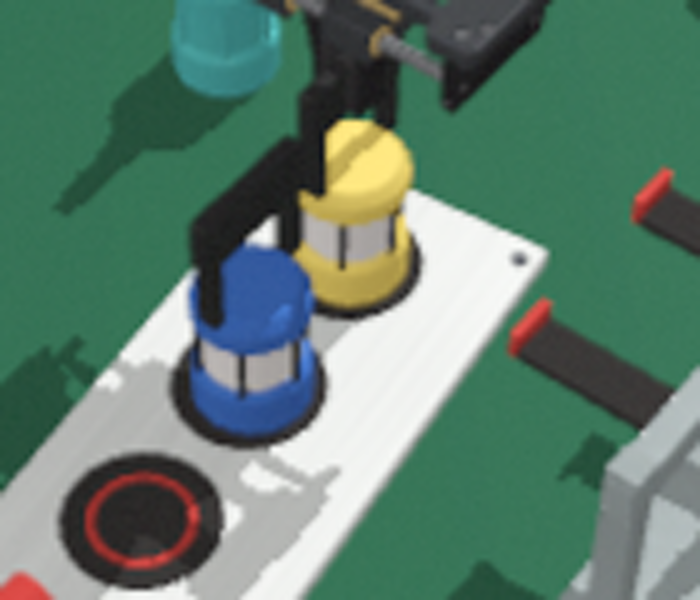

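Emit:
{"op": "move_arm", "data": {"deltas": [[-1,0.03,-0.03,0.03,0],[-1,0,0,0.03,0],[-1,0,0,0,0]]}}

```text
time: 18.9
ee_pos: [0.4534, 0.0847, 0.1429]
eef_rot: [0.729, 0.684, 0.001, 0.001]
ft_force: [-1.7, -0.8, 8.4]
width: 0.012
```

Emit:
{"op": "move_arm", "data": {"deltas": [[1,0,0,-0.04,0],[1,0,0,0,0],[1,0,0,0,0],[1,0,0,0,0],[1,0,0,0,0],[1,0,0,-0.4,0],[1,0,0,-0.8,0],[1,0,0,-1,0],[1,0,0,-1,0],[1,0,0,-1,0],[1,0,0,-1,0],[1,0,0,-0.4,0]]}}

```text
time: 19.9
ee_pos: [0.4535, 0.0848, 0.2867]
eef_rot: [0.729, 0.684, 0.002, 0.001]
ft_force: [0.6, -0.1, 0.2]
width: 0.0823
```

```bash
python3 - <<'E'
from h import *
plan([.527,-.30,.29],-3.7)
s=r.read_state()
save("side","s9",(250,100,450,310),3)
for c in ["side","scene"]:
    r.camera(c)
    print(c,[(cam2w(c,d["position"],s).round(4).tolist(),round(d["confidence"],2)) for d in r.tip_of(c,"lantern_a")])
    for l in ["pump_grip","pump_pivot"]: print(c,l,[(cam2w(c,d["position"],s).round(4).tolist(),round(d["confidence"],2)) for d in r.tip_of(c,l)])
E
```

```text
t19.90 pos [0.4535 0.0848 0.2867] jaw -3.7 w 0.0823 F [ 0.6 -0.1  0.2]| turn 0.000 (max .0795/row) then x -15.17 y 3.93 z -0.13 units
side [([0.6475, 0.4832, -0.0013], 0.94), ([0.4534, 0.0845, 0.0108], 0.9), ([0.3344, 0.4855, -0.0036], 0.67), ([0.4572, -0.0156, 0.0111], 0.64)]
side pump_grip [([0.5222, -0.3028, 0.1833], 0.69), ([0.6302, 0.3382, -0.0008], 0.61), ([0.4554, 0.0831, 0.0103], 0.3)]
side pump_pivot [([0.687, -0.3207, 0.1121], 0.65), ([0.4621, -0.1121, 0.014], 0.29)]
scene [([0.3013, 0.1849, -0.0026], 0.89), ([0.4576, 0.087, 0.0094], 0.79), ([0.655, 0.4784, 0.0003], 0.77), ([0.3364, 0.4834, -0.0049], 0.61)]
scene pump_grip []
scene pump_pivot [([0.6905, -0.3281, 0.1157], 0.77)]
```

View pics/s9.png

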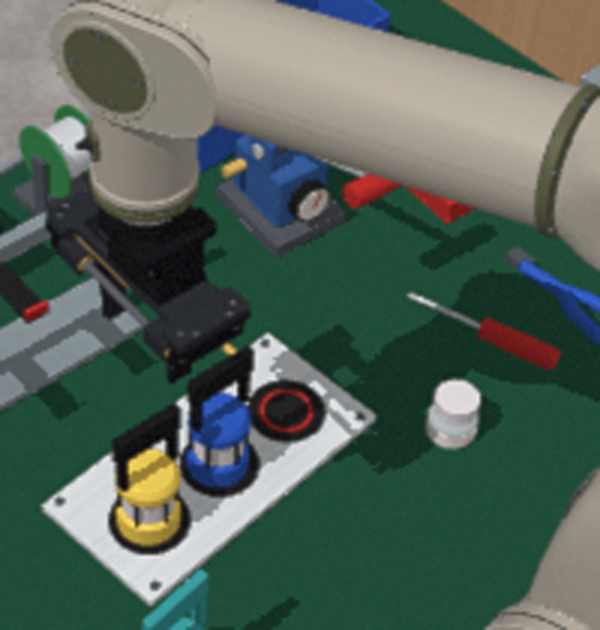

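Emit:
{"op": "move_arm", "data": {"deltas": [[-1,0,0,0,0.048],[-1,-0.5,0.2,0,0],[-1,-0.9,0.28,0,0],[-1,-0.9,0.28,0,0],[-1,-0.9,0.28,0,0],[-1,-0.9,0.28,0,0],[-1,-0.9,0.28,0,0],[-1,-0.9,0.28,0,0],[-1,-0.9,0.28,0,0],[-1,-0.9,0.28,0,0],[-1,-0.9,0.28,0,0],[-1,-0.9,0.28,0,0]]}}

```text
time: 21.35
ee_pos: [0.4935, -0.1623, 0.282]
eef_rot: [0.755, 0.656, -0.0, -0.0]
ft_force: [1.0, 0.2, 1.0]
width: 0.0154
```

Emit:
{"op": "move_arm", "data": {"deltas": [[-1,-0.9,0.28,0,0],[-1,-0.9,0.28,0,0],[-1,-0.9,0.28,0,0],[-1,-0.9,0.28,0,0],[-1,-0.9,0.28,0,0],[-1,-0.6,0.2,0,0],[-1,-0.32,0.1,0,0],[-1,0,0,0,0],[-1,0,0,0,0],[-1,0,0,0,0],[-1,0,0,0,0],[-1,0,0,0,0]]}}

```text
time: 22.35
ee_pos: [0.5171, -0.3002, 0.2828]
eef_rot: [0.754, 0.657, 0.0, 0.0]
ft_force: [-0.1, -0.4, 0.3]
width: 0.0007
```

```bash
python3 - <<'E'
from h import *
plan([.518,-.30,.21],-8)
s=r.read_state()
save("scene","sc10",(160,200,440,440),2.5)
save("wrist","w10")
E
```

```text
t22.35 pos [ 0.5171 -0.3002  0.2828] jaw -7.9 w 0.0007 F [-0.1 -0.4  0.3]| turn 0.001 (max .0795/row) then x 0.01 y 0.03 z 2.91 units
```

View pics/sc10.png

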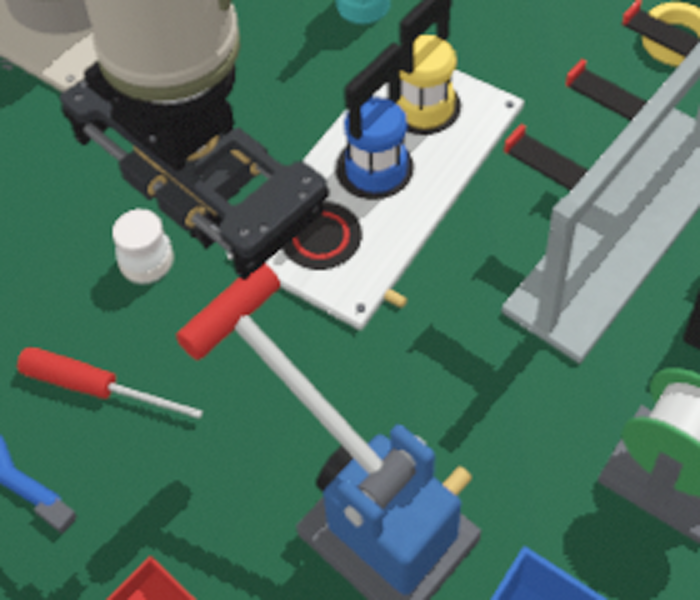

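View pics/w10.png

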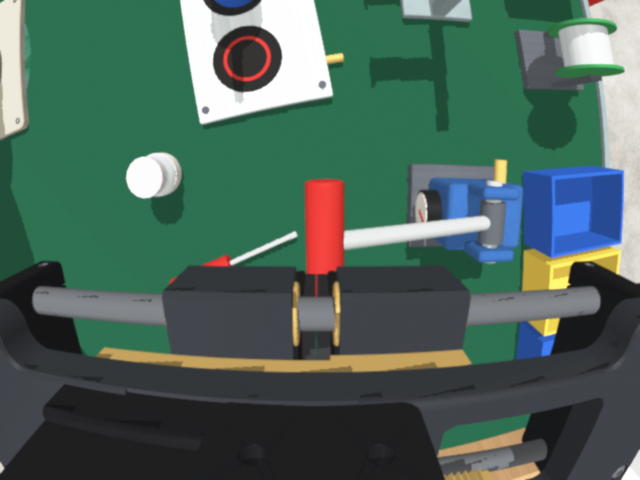

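```bash
python3 - <<'E'
from h import *
s=r.read_state(); print(s['ee_pos'])
print(w2pix("wrist",[.5171,-.3002,.2],s))
for p in [(325,184),(325,240),(307,240),(343,240)]: print(p,pix2w("wrist",*p,.195,s))
E
```

```text
[ 0.51699265 -0.30060834  0.28276522]
[314.48901418 245.96577376]
(325, 184) [ 0.52990842 -0.25971933  0.195     ]
(325, 240) [ 0.52472318 -0.29829438  0.195     ]
(307, 240) [ 0.51234413 -0.29656714  0.195     ]
(343, 240) [ 0.53713272 -0.30002584  0.195     ]
```

Emit:
{"op": "move_arm", "data": {"deltas": [[-1,0,0,0.5,0],[-1,0,0,0.8,0],[-1,0,0,0.8,0],[-1,0,0,0.6,0],[-1,0,0,0.4,0],[-1,0,0,0.4,0],[-1,0,0,0.4,0],[-1,0,0,0.4,0],[-1,0,0,0.4,0],[-1,0,0,0.4,0],[-1,0,0,0.4,0],[-1,0,0,0.4,0]]}}

```text
time: 23.45
ee_pos: [0.5166, -0.3017, 0.1353]
eef_rot: [0.755, 0.656, -0.0, 0.0]
ft_force: [-4.4, 0.8, 8.0]
width: 0.0008
```

```bash
python3 - <<'E'
from h import *
plan([.517,-.30,.102],-8)
save("side","s11",(300,80,460,240),4)
E
```

```text
t23.45 pos [ 0.5166 -0.3017  0.1353] jaw -8.0 w 0.0008 F [-4.4  0.8  8. ]| turn -0.000 (max .0795/row) then x 0.07 y 0.00 z 1.33 units
```

View pics/s11.png

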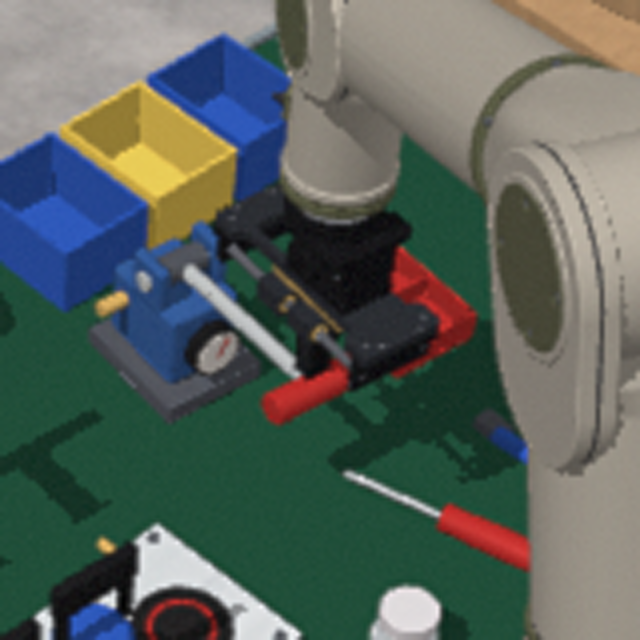

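Emit:
{"op": "move_arm", "data": {"deltas": [[-1,0,0,0.4,0],[-1,0,0,0.4,0],[-1,0,0,0.3,0],[-1,0,0,0.2,0],[-1,0,0,0,0]]}}

```text
time: 23.92
ee_pos: [0.5176, -0.3019, 0.103]
eef_rot: [0.755, 0.656, 0.0, 0.001]
ft_force: [-0.9, -1.1, 8.9]
width: 0.0004
```

Emit:
{"op": "move_arm", "data": {"deltas": [[-1,0,0,0.05,0],[-1,0,0,0.05,0],[-1,0,0,0,0]]}}

```text
time: 24.17
ee_pos: [0.5178, -0.302, 0.1019]
eef_rot: [0.755, 0.656, 0.001, 0.001]
ft_force: [-3.1, 1.1, 12.0]
width: 0.0003
```

Emit:
{"op": "move_arm", "data": {"deltas": [[-1,0,0,0.06,0],[-1,0,0,0.06,0],[-1,0,0,0,0]]}}

```text
time: 24.42
ee_pos: [0.5179, -0.3021, 0.1007]
eef_rot: [0.755, 0.656, 0.001, 0.002]
ft_force: [-9.9, 4.8, 28.2]
width: 0.0003
```

```bash
python3 - <<'E'
from h import *
plan([.517,-.30,.205],-8)
s=r.read_state()
for c in ["side","scene"]:
    r.camera(c)
    for l in ["pump_grip"]: print(c,l,[(cam2w(c,d["position"],s).round(4).tolist(),round(d["confidence"],2)) for d in r.tip_of(c,l)])
E
```

```text
t24.42 pos [ 0.5179 -0.3021  0.1007] jaw -8.0 w 0.0003 F [-9.9  4.8 28.2]| turn -0.000 (max .0795/row) then x 0.08 y -0.05 z -4.17 units
side pump_grip [([0.51, -0.3017, 0.0853], 0.96), ([0.6479, -0.0219, 0.1741], 0.54)]
scene pump_grip [([0.5149, -0.299, 0.0863], 0.71)]
```

Emit:
{"op": "move_arm", "data": {"deltas": [[-1,0,0,-0.3,0],[-1,0,0,-0.5,0],[-1,0,0,-0.6,0],[-1,0,0,-0.6,0],[-1,0,0,-0.6,0],[-1,0,0,-0.6,0],[-1,0,0,-0.6,0],[-1,0,0,-0.6,0],[-1,0,0,-0.3,0],[-1,0,0,0,0],[-1,0,0,0,0],[-1,0,0,0,0]]}}

```text
time: 25.62
ee_pos: [0.5165, -0.301, 0.2134]
eef_rot: [0.755, 0.656, -0.0, -0.001]
ft_force: [-0.2, -0.1, -0.3]
width: 0.0007
```

```bash
python3 - <<'E'
from h import *
plan([.517,-.30,.0973],-8)
s=r.read_state()
for c in ["side","scene"]:
    r.camera(c)
    print(c,[(cam2w(c,d["position"],s).round(4).tolist(),round(d["confidence"],2)) for d in r.tip_of(c,"pump_grip")])
    print(c,[(cam2w(c,d["position"],s).round(4).tolist(),round(d["confidence"],2)) for d in r.tip_of(c,"lantern_a") if abs(cam2w(c,d["position"],s)[0]-.456)<.05])
save("scene","sc12",(160,200,440,440),2.5)
E
```

```text
t25.62 pos [ 0.5165 -0.301   0.2134] jaw -8.0 w 0.0007 F [-0.2 -0.1 -0.3]| turn -0.000 (max .0795/row) then x 0.04 y 0.01 z 4.64 units
side [([0.5191, -0.2999, 0.1857], 0.94)]
side [([0.4541, 0.0833, 0.0091], 0.69), ([0.4555, -0.0164, 0.0116], 0.62)]
scene [([0.5266, -0.2996, 0.1877], 0.63), ([0.4563, -0.0157, 0.0135], 0.26)]
scene [([0.4593, 0.0857, 0.0119], 0.83)]
```

View pics/sc12.png

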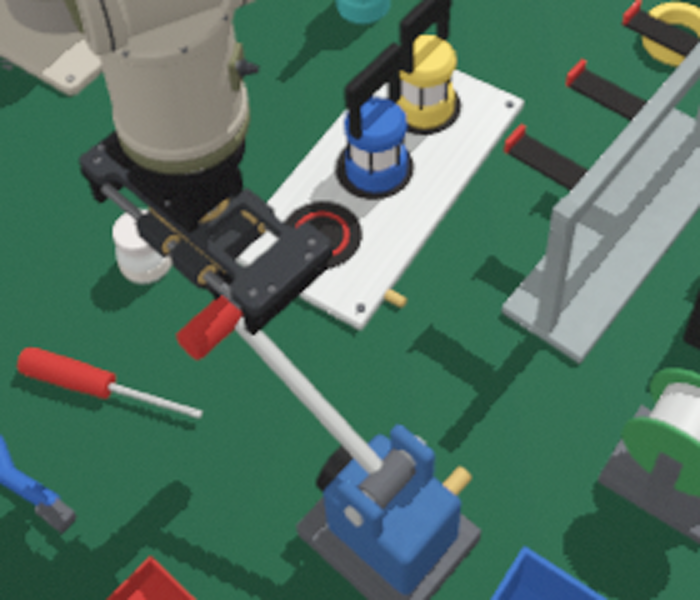

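Stroke 1 is complete: stop reached at 28 N, and the lever is back up. Stroke 2.

Emit:
{"op": "move_arm", "data": {"deltas": [[-1,0,0,0.4,0],[-1,0,0,0.5,0],[-1,0,0,0.5,0],[-1,0,0,0.5,0],[-1,0,0,0.5,0],[-1,0,0,0.5,0],[-1,0,0,0.5,0],[-1,0,0,0.5,0],[-1,0,0,0.4,0],[-1,0,0,0.25,0],[-1,0,0,0.1,0],[-1,0,0,0,0]]}}

```text
time: 26.97
ee_pos: [0.5164, -0.3015, 0.1006]
eef_rot: [0.755, 0.656, 0.0, -0.0]
ft_force: [-15.2, 6.0, 34.7]
width: 0.0004
```

Emit:
{"op": "move_arm", "data": {"deltas": [[-1,0,0,0.05,0],[-1,0,0,0,0],[-1,0,0,0,0]]}}

```text
time: 27.22
ee_pos: [0.5165, -0.3016, 0.1003]
eef_rot: [0.755, 0.656, 0.0, 0.0]
ft_force: [-16.6, 8.8, 40.4]
width: 0.0006
```

Emit:
{"op": "move_arm", "data": {"deltas": [[-1,0,0,-0.3,0],[-1,0,0,-0.5,0],[-1,0,0,-0.6,0],[-1,0,0,-0.6,0],[-1,0,0,-0.6,0],[-1,0,0,-0.6,0],[-1,0,0,-0.6,0],[-1,0,0,-0.6,0],[-1,0,0,-0.3,0],[-1,0,0,0,0],[-1,0,0,0,0],[-1,0,0,0,0]]}}

```text
time: 28.22
ee_pos: [0.5163, -0.3009, 0.2129]
eef_rot: [0.755, 0.656, -0.0, -0.001]
ft_force: [-0.9, -0.3, -1.1]
width: 0.0005
```

```bash
python3 - <<'E'
from h import *
plan([.517,-.30,.0973],-8)
s=r.read_state()
for c in ["side","scene"]:
    r.camera(c)
    print(c,[(cam2w(c,d["position"],s).round(4).tolist(),round(d["confidence"],2)) for d in r.tip_of(c,"pump_grip")])
    print(c,[(cam2w(c,d["position"],s).round(4).tolist(),round(d["confidence"],2)) for d in r.tip_of(c,"lantern_a") if abs(cam2w(c,d["position"],s)[0]-.456)<.05])
E
```

```text
t28.22 pos [ 0.5163 -0.3009  0.2129] jaw -8.0 w 0.0005 F [-0.9 -0.3 -1.1]| turn -0.000 (max .0795/row) then x 0.04 y 0.02 z 4.63 units
side [([0.5198, -0.3004, 0.1823], 0.84)]
side [([0.4588, -0.0176, 0.0115], 0.66), ([0.4531, 0.0849, 0.0105], 0.59)]
scene [([0.5261, -0.3006, 0.1876], 0.94)]
scene [([0.4573, -0.016, 0.0102], 0.91)]
```

Emit:
{"op": "move_arm", "data": {"deltas": [[-1,0,0,0.4,0],[-1,0,0,0.5,0],[-1,0,0,0.5,0],[-1,0,0,0.5,0],[-1,0,0,0.5,0],[-1,0,0,0.5,0],[-1,0,0,0.5,0],[-1,0,0,0.5,0],[-1,0,0,0.4,0],[-1,0,0,0.2,0],[-1,0,0,0.1,0],[-1,0,0,0,0]]}}

```text
time: 29.52
ee_pos: [0.5164, -0.3015, 0.1011]
eef_rot: [0.755, 0.656, 0.0, -0.0]
ft_force: [-11.8, 4.5, 28.1]
width: 0.0005
```

Emit:
{"op": "move_arm", "data": {"deltas": [[-1,0,0,0.01,0],[-1,0,0,0,0]]}}

```text
time: 29.68
ee_pos: [0.5163, -0.3015, 0.1011]
eef_rot: [0.755, 0.656, 0.0, 0.0]
ft_force: [-11.1, 4.9, 28.0]
width: 0.0005
```

Emit:
{"op": "move_arm", "data": {"deltas": [[-1,0,0,-0.3,0],[-1,0,0,-0.5,0],[-1,0,0,-0.6,0],[-1,0,0,-0.6,0],[-1,0,0,-0.6,0],[-1,0,0,-0.6,0],[-1,0,0,-0.6,0],[-1,0,0,-0.6,0],[-1,0,0,-0.3,0],[-1,0,0,0,0],[-1,0,0,0,0],[-1,0,0,0,0]]}}

```text
time: 30.68
ee_pos: [0.5164, -0.301, 0.2152]
eef_rot: [0.755, 0.656, -0.0, -0.001]
ft_force: [-0.5, 0.0, 0.3]
width: 0.0003
```

```bash
python3 - <<'E'
from h import *
plan([.517,-.30,.0973],-8)
s=r.read_state()
for c in ["side","scene"]:
    r.camera(c)
    print(c,[(cam2w(c,d["position"],s).round(4).tolist(),round(d["confidence"],2)) for d in r.tip_of(c,"pump_grip")])
    print(c,[(cam2w(c,d["position"],s).round(4).tolist(),round(d["confidence"],2)) for d in r.tip_of(c,"lantern_a") if abs(cam2w(c,d["position"],s)[0]-.456)<.05])
E
```

```text
t30.68 pos [ 0.5164 -0.301   0.2152] jaw -8.0 w 0.0003 F [-0.5  0.   0.3]| turn -0.000 (max .0795/row) then x 0.04 y 0.02 z 4.72 units
side [([0.6538, 0.0802, 0.1706], 0.37)]
side [([0.4538, 0.0831, 0.0111], 0.81), ([0.4586, -0.0143, 0.0119], 0.69)]
scene [([0.5273, -0.2999, 0.1847], 0.91)]
scene [([0.4572, 0.0848, 0.0079], 0.89), ([0.4582, -0.0151, 0.0119], 0.71)]
```

Emit:
{"op": "move_arm", "data": {"deltas": [[-1,0,0,0.4,0],[-1,0,0,0.5,0],[-1,0,0,0.5,0],[-1,0,0,0.5,0],[-1,0,0,0.5,0],[-1,0,0,0.5,0],[-1,0,0,0.5,0],[-1,0,0,0.5,0],[-1,0,0,0.45,0],[-1,0,0,0.25,0],[-1,0,0,0.1,0],[-1,0,0,0,0]]}}

```text
time: 31.98
ee_pos: [0.5163, -0.3015, 0.101]
eef_rot: [0.755, 0.656, 0.0, -0.0]
ft_force: [-13.3, 5.4, 30.4]
width: 0.0004
```

Emit:
{"op": "move_arm", "data": {"deltas": [[-1,0,0,0.01,0],[-1,0,0,0,0]]}}

```text
time: 32.15
ee_pos: [0.5163, -0.3015, 0.1009]
eef_rot: [0.755, 0.656, 0.0, -0.0]
ft_force: [-12.6, 5.6, 29.8]
width: 0.0008
```

Emit:
{"op": "move_arm", "data": {"deltas": [[-1,0,0,-0.3,0],[-1,0,0,-0.5,0],[-1,0,0,-0.6,0],[-1,0,0,-0.6,0],[-1,0,0,-0.6,0],[-1,0,0,-0.6,0],[-1,0,0,-0.6,0],[-1,0,0,-0.6,0],[-1,0,0,-0.7,0],[1,0,0,-0.8,0],[1,0,0,-0.8,0],[1,0,0,-0.8,0]]}}

```text
time: 33.15
ee_pos: [0.5166, -0.301, 0.2858]
eef_rot: [0.755, 0.656, -0.0, -0.001]
ft_force: [0.4, 0.0, -0.6]
width: 0.0138
```

```bash
python3 - <<'E'
from h import *
plan([.4535,.04,.287],-3.7)
s=r.read_state()
for c in ["side","scene"]:
    r.camera(c)
    for l in ["pump_grip","lantern_a","hook0"]: print(c,l,[(cam2w(c,d["position"],s).round(4).tolist(),round(d["confidence"],2)) for d in r.tip_of(c,l)])
E
```

```text
t33.15 pos [ 0.5166 -0.301   0.2858] jaw -8.0 w 0.0138 F [ 0.4  0.  -0.6]| turn -0.048 (max .0795/row) then x 13.45 y -3.40 z -0.05 units
side pump_grip [([0.5227, -0.303, 0.1827], 0.62), ([0.4007, -0.3542, -0.0022], 0.59)]
side lantern_a [([0.4549, 0.0823, 0.0103], 0.85), ([0.4867, -0.0274, 0.011], 0.81), ([0.3009, 0.1821, 0.0004], 0.78), ([0.6493, 0.4837, 0.0021], 0.59), ([0.3372, 0.4859, -0.0015], 0.56)]
side hook0 [([0.6606, 0.1796, 0.1756], 0.88), ([0.6529, 0.0793, 0.1704], 0.8), ([0.6343, 0.3386, -0.0048], 0.74), ([0.6499, -0.0215, 0.172], 0.68)]
scene pump_grip [([0.5305, -0.3004, 0.1863], 0.93)]
scene lantern_a [([0.6508, 0.482, 0.0013], 0.95), ([0.457, 0.0822, 0.0103], 0.94), ([0.2997, 0.1888, -0.003], 0.89), ([0.4832, -0.0315, 0.0104], 0.62), ([0.3375, 0.485, -0.0041], 0.61), ([0.4849, -0.0267, 0.1378], 0.15)]
scene hook0 [([0.6571, 0.0752, 0.1749], 0.78), ([0.6664, 0.1775, 0.1719], 0.69), ([0.3388, 0.3539, -0.0062], 0.31)]
```

Blue has just been knocked off its port: it now reads about (0.485, -0.029) and is still upright. The last picture with it on its port is from before stroke 4, so that stroke may not have been valid. I'll put blue back and redo the test.

```bash
python3 - <<'E'
from h import *
plan([.48,-.075,.287],-3.7)
E
```

```text
t33.55 pos [ 0.5165 -0.301   0.2851] jaw -8.0 w 0.0446 F [ 0.5 -1.  -0.6]| turn -0.048 (max .0795/row) then x 8.93 y -2.04 z -0.08 units
```

Emit:
{"op": "move_arm", "data": {"deltas": [[1,0,0,0,-0.048],[1,0.5,-0.1,0,0],[1,0.9,-0.22,0,0],[1,0.9,-0.22,0,0],[1,0.9,-0.22,0,0],[1,0.9,-0.22,0,0],[1,0.9,-0.22,0,0],[1,0.9,-0.22,0,0],[1,0.9,-0.22,0,0],[1,0.9,-0.2,0,0],[1,0.8,-0.16,0,0],[1,0.43,-0.04,0,0]]}}

```text
time: 34.55
ee_pos: [0.4796, -0.0718, 0.2864]
eef_rot: [0.729, 0.684, 0.0, -0.0]
ft_force: [0.3, 0.1, -0.6]
width: 0.087
```

Emit:
{"op": "move_arm", "data": {"deltas": [[1,0,0,0,0],[1,0,0,0,0],[1,0,0,0,0],[1,0,0,0,0]]}}

```text
time: 34.88
ee_pos: [0.4803, -0.0765, 0.2864]
eef_rot: [0.73, 0.683, -0.0, 0.0]
ft_force: [-0.3, -0.7, 0.4]
width: 0.0873
```

```bash
python3 - <<'E'
from h import *
plan([.485,-.028,.287],-3.7)
save("wrist","w13")
save("scene","sc13",(240,190,440,340),3.5)
E
```

```text
t34.88 pos [ 0.4803 -0.0765  0.2864] jaw -3.8 w 0.0873 F [-0.3 -0.7  0.4]| turn -0.001 (max .0795/row) then x 1.95 y 0.06 z -0.02 units
```

View pics/w13.png

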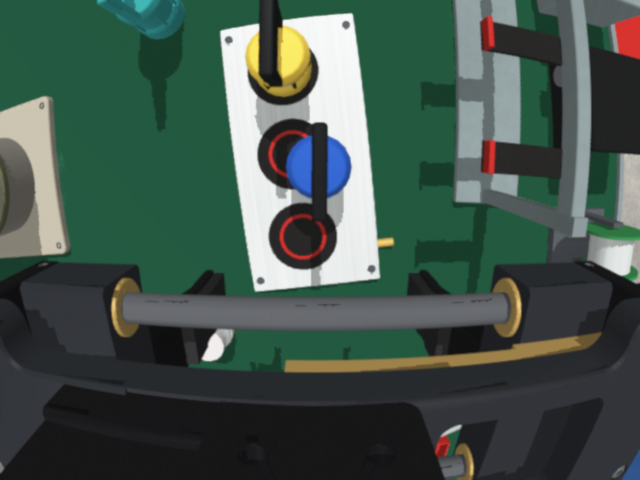

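View pics/sc13.png

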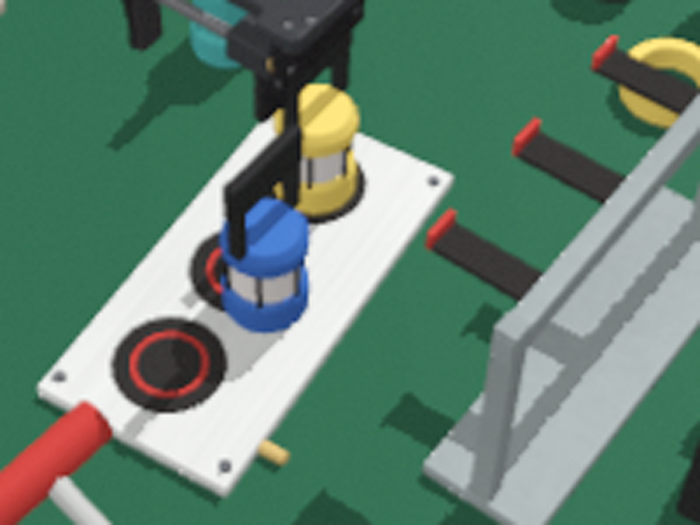

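```bash
python3 - <<'E'
from h import *
s=r.read_state()
a=pix2w("wrist",320,126,.171,s);b=pix2w("wrist",319,218,.171,s);c=(a+b)/2;d=a-b
an=np.degrees(np.arctan2(d[1],d[0]));print(c,np.linalg.norm(d),an)
plan([c[0],c[1],.143],an-90)
from rings import rings
for o in rings(cv2.imread("pics/w13.png"),"wrist",s): print(*o)
E
```

```text
[ 0.48716402 -0.02827759  0.171     ] 0.06941521017200303 85.68296757326775
t34.98 pos [ 0.4803 -0.0762  0.2864] jaw -3.8 w 0.0871 F [-0.1  1.1  0.6]| turn 0.006 (max .0795/row) then x 1.93 y 0.13 z 5.74 units
[302.3 236.4] [42.6 44.5] [ 0.4623 -0.1145  0.012 ]
[292.5 153.7] [45.1 46.5] [ 0.458  -0.0146  0.012 ]
```

Emit:
{"op": "move_arm", "data": {"deltas": [[1,0.4,0.05,0.2,0.006],[1,0.7,0.08,0.5,0],[1,0.6,0,0.7,0],[1,0.23,0,0.8,0],[1,0,0,0.8,0],[1,0,0,0.8,0],[1,0,0,0.8,0],[1,0,0,0.6,0],[1,0,0,0.4,0],[1,0,0,0.14,0],[-1,0,0,0,0],[-1,0,0,0,0]]}}

```text
time: 35.98
ee_pos: [0.4875, -0.0274, 0.1438]
eef_rot: [0.733, 0.68, 0.0, 0.0]
ft_force: [0.4, -0.2, 0.1]
width: 0.0803
```

Emit:
{"op": "move_arm", "data": {"deltas": [[-1,0,0,0,0],[-1,0,0,0,0],[-1,0,0,0,0],[-1,0,0,0,0],[-1,0,0,0,0],[-1,0,0,0,0],[-1,0,0,0,0],[-1,0,0,0,0],[-1,0,0,0,0],[-1,0,0,0,0],[-1,0,0,0,0],[-1,0,0,0,0]]}}

```text
time: 36.98
ee_pos: [0.4869, -0.0273, 0.143]
eef_rot: [0.733, 0.681, -0.0, -0.0]
ft_force: [-0.6, 1.0, 0.3]
width: 0.0118
```

Emit:
{"op": "move_arm", "data": {"deltas": [[-1,0,0,-0.2,0],[-1,0,0,-0.4,0],[-1,0,0,-0.2,0],[-1,0,0,0,0],[-1,0,0,0,0],[-1,0,0,0,0]]}}

```text
time: 37.48
ee_pos: [0.487, -0.0273, 0.163]
eef_rot: [0.733, 0.681, 0.0, 0.0]
ft_force: [0.9, 0.2, -1.8]
width: 0.0119
```

```bash
python3 - <<'E'
from h import *
plan([.4575,-.0145,.163],-3.7)
s=r.read_state()
for c in ["side","scene"]:
    r.camera(c)
    print(c,[(cam2w(c,d["position"],s).round(4).tolist(),round(d["confidence"],2)) for d in r.tip_of(c,"lantern_a")])
E
```

```text
t37.48 pos [ 0.487  -0.0273  0.163 ] jaw -4.2 w 0.0119 F [ 0.9  0.2 -1.8]| turn -0.006 (max .0795/row) then x 0.43 y -1.21 z -0.00 units
side [([0.3314, 0.4833, -0.0005], 0.89), ([0.4881, -0.0321, 0.0306], 0.82), ([0.4505, 0.0838, 0.0124], 0.81), ([0.2977, 0.185, -0.0038], 0.73), ([0.4547, -0.0132, 0.0032], 0.69), ([0.649, 0.4836, 0.0023], 0.63), ([0.5995, -0.5062, -0.0005], 0.38)]
scene [([0.6526, 0.4814, -0.0023], 0.71), ([0.4568, 0.0849, 0.0111], 0.64), ([0.4851, -0.0306, 0.0298], 0.61), ([0.3343, 0.4829, -0.0056], 0.57)]
```

Emit:
{"op": "move_arm", "data": {"deltas": [[-1,0.15,-0.3,0,-0.006],[-1,0.2,-0.5,0,0],[-1,0.2,-0.38,0,0],[-1,0,0,0.3,0],[-1,0,0,0.3,0],[-1,0,0,0.1,0],[-1,0,0,0.04,0],[-1,0,0,0,0],[-1,0,0,0,0]]}}

```text
time: 38.43
ee_pos: [0.4588, -0.0117, 0.1445]
eef_rot: [0.73, 0.684, -0.0, -0.0]
ft_force: [-0.2, -0.1, -3.3]
width: 0.0117
```

```bash
python3 - <<'E'
from h import *
plan([.4575,-.0115,.143],-3.7)
s=r.read_state()
save("side","s14",(250,190,370,310),5)
for c in ["side","scene"]:
    r.camera(c)
    print(c,[(cam2w(c,d["position"],s).round(4).tolist(),round(d["confidence"],2)) for d in r.tip_of(c,"lantern_a")if abs(cam2w(c,d["position"],s)[0]-.456)<.05])
E
```

```text
t38.43 pos [ 0.4588 -0.0117  0.1445] jaw -3.7 w 0.0117 F [-0.2 -0.1 -3.3]| turn -0.000 (max .0795/row) then x 0.01 y -0.05 z 0.06 units
side [([0.4575, -0.014, 0.0128], 0.62), ([0.4536, 0.0878, 0.008], 0.6)]
scene [([0.4586, 0.0851, 0.0127], 0.74), ([0.456, -0.0188, 0.012], 0.57)]
```

View pics/s14.png

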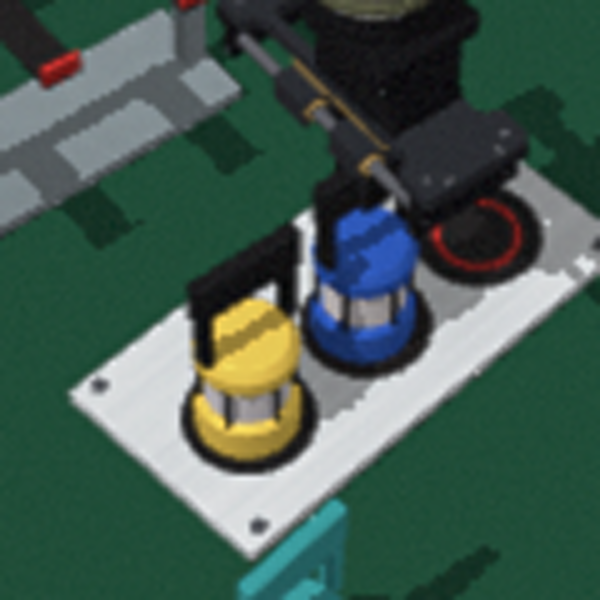

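Emit:
{"op": "move_arm", "data": {"deltas": [[-1,-0.02,-0.05,0.03,0],[-1,0,0,0.04,0],[-1,0,0,0.03,0],[-1,0,0,0,0]]}}

```text
time: 39.02
ee_pos: [0.4576, -0.012, 0.143]
eef_rot: [0.73, 0.684, 0.0, 0.0]
ft_force: [-4.0, 0.2, 7.2]
width: 0.012
```

Contact at 7 N. Release, rise and check from above.

Emit:
{"op": "move_arm", "data": {"deltas": [[1,0,0,-0.04,0],[1,0,0,0,0],[1,0,0,0,0],[1,0,0,0,0],[1,0,0,0,0],[1,0,0,-0.4,0],[1,0,0,-0.8,0],[1,0,0,-1,0],[1,0,0,-1,0],[1,0,0,-1,0],[1,0,0,-1,0],[1,0,0,-0.4,0]]}}

```text
time: 40.02
ee_pos: [0.4583, -0.0119, 0.2872]
eef_rot: [0.73, 0.684, 0.002, 0.002]
ft_force: [0.1, 0.1, 0.5]
width: 0.0825
```

Emit:
{"op": "move_arm", "data": {"deltas": [[-1,-0.5,0.1,0,0],[-1,-0.9,0.15,0,0.012],[-1,-0.9,0.15,0,0.012],[-1,-0.9,0.15,0,0.012],[-1,-0.4,0,0,0.012],[-1,0,0,0,0],[-1,0,0,0,0],[-1,0,0,0,0],[-1,0,0,0,0]]}}

```text
time: 40.77
ee_pos: [0.4634, -0.1013, 0.283]
eef_rot: [0.754, 0.657, 0.0, -0.0]
ft_force: [0.1, -0.2, -0.5]
width: 0.035
```

```bash
python3 - <<'E'
from h import *
plan([.5165,-.301,.2152],-8)
s=r.read_state()
for c in ["side","scene","wrist"]:
    save(c,c+"15")
    print(c,[(cam2w(c,d["position"],s).round(4).tolist(),round(d["confidence"],2)) for d in r.tip_of(c,"lantern_a")if abs(cam2w(c,d["position"],s)[0]-.456)<.05])
im=cv2.imread("pics/side15.png")[190:310,250:370];a=cv2.resize(im,None,fx=3.3,fy=3.3,interpolation=2)
im=cv2.imread("pics/wrist15.png")[0:240,180:420];b=cv2.resize(im,(396,396),interpolation=2)
cv2.imwrite("pics/c15.png",np.hstack([a,b]))
E
```

```text
t40.77 pos [ 0.4634 -0.1013  0.283 ] jaw -7.9 w 0.0350 F [ 0.1 -0.2 -0.5]| turn 0.001 (max .0795/row) then x -7.62 y 3.21 z 2.71 units
side [([0.4556, -0.0138, 0.0102], 0.82), ([0.4529, 0.0836, 0.008], 0.57)]
scene [([0.4595, 0.0846, 0.0109], 0.94), ([0.4546, -0.0153, 0.0113], 0.92), ([0.4516, 0.09, 0.0123], 0.69)]
wrist [([0.456, -0.0122, 0.008], 0.81), ([0.4563, 0.0858, 0.0115], 0.62)]
```

View pics/c15.png

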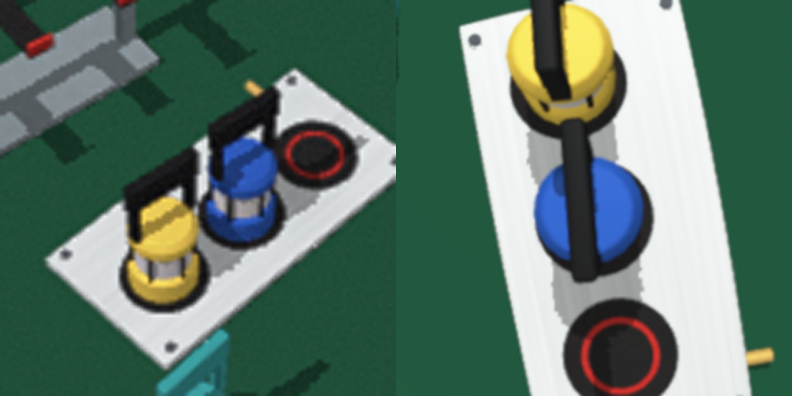

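Emit:
{"op": "move_arm", "data": {"deltas": [[-1,-0.5,0.2,0,0],[-1,-0.9,0.38,0,0],[-1,-0.9,0.38,0,0],[-1,-0.9,0.38,0,0],[-1,-0.9,0.38,0,0],[-1,-0.9,0.38,0,0],[-1,-0.9,0.38,0,0],[-1,-0.9,0.38,0,0],[-1,-0.6,0.25,0,0],[-1,-0.22,0.1,0,0],[-1,0,0,0,0],[-1,0,0,0,0]]}}

```text
time: 42.07
ee_pos: [0.5164, -0.3017, 0.2829]
eef_rot: [0.755, 0.656, 0.0, -0.0]
ft_force: [-0.6, 0.2, -0.9]
width: 0.0001
```

```bash
cat > chk.py <<'E'
from h import *
plan([.5165,-.301,.0985],-8)
s=r.read_state()
for c in ["side","scene"]:
    r.camera(c)
    print(c,"lant",[(cam2w(c,d["position"],s).round(4).tolist(),round(d["confidence"],2)) for d in r.tip_of(c,"lantern_a")if abs(cam2w(c,d["position"],s)[0]-.456)<.06])
    print(c,"grip",[(cam2w(c,d["position"],s).round(4).tolist(),round(d["confidence"],2)) for d in r.tip_of(c,"pump_grip") if cam2w(c,d["position"],s)[1]<-.2])
E
python3 chk.py
```

```text
t42.07 pos [ 0.5164 -0.3017  0.2829] jaw -8.0 w 0.0001 F [-0.6  0.2 -0.9]| turn 0.000 (max .0795/row) then x 0.03 y 0.00 z 7.37 units
side lant [([0.4548, -0.0144, 0.013], 0.92), ([0.452, 0.0854, 0.0066], 0.74), ([0.4551, -0.0161, -0.0017], 0.68)]
side grip [([0.5229, -0.3019, 0.1838], 0.72)]
scene lant [([0.4594, 0.0867, 0.007], 0.83), ([0.4555, -0.0168, 0.0117], 0.57), ([0.4572, -0.0129, 0.0125], 0.53)]
scene grip [([0.5244, -0.2979, 0.1862], 0.97), ([0.333, -0.2297, -0.0049], 0.31)]
```

Emit:
{"op": "move_arm", "data": {"deltas": [[-1,0,0,0.5,0],[-1,0,0,0.8,0],[-1,0,0,0.8,0],[-1,0,0,0.6,0],[-1,0,0,0.5,0],[-1,0,0,0.5,0],[-1,0,0,0.5,0],[-1,0,0,0.5,0],[-1,0,0,0.5,0],[-1,0,0,0.5,0],[-1,0,0,0.5,0],[-1,0,0,0.5,0]]}}

```text
time: 43.37
ee_pos: [0.5158, -0.3029, 0.1154]
eef_rot: [0.755, 0.656, -0.0, 0.0]
ft_force: [-5.0, 0.9, 7.6]
width: 0.0007
```

Emit:
{"op": "move_arm", "data": {"deltas": [[-1,0,0,0.4,0],[-1,0,0,0.2,0],[-1,0,0,0.1,0],[-1,0,0,0,0],[-1,0,0,0,0]]}}

```text
time: 43.78
ee_pos: [0.5164, -0.3031, 0.101]
eef_rot: [0.755, 0.656, 0.0, 0.001]
ft_force: [-11.2, 5.8, 27.9]
width: 0.0005
```

Emit:
{"op": "move_arm", "data": {"deltas": [[-1,0,0,-0.3,0],[-1,0,0,-0.5,0],[-1,0,0,-0.6,0],[-1,0,0,-0.6,0],[-1,0,0,-0.6,0],[-1,0,0,-0.6,0],[-1,0,0,-0.6,0],[-1,0,0,-0.6,0],[-1,0,0,-0.3,0],[-1,0,0,0,0],[-1,0,0,0,0],[-1,0,0,0,0]]}}

```text
time: 44.78
ee_pos: [0.5158, -0.3023, 0.2143]
eef_rot: [0.755, 0.656, -0.0, -0.001]
ft_force: [0.2, -0.4, -0.0]
width: 0.0002
```

```bash
python3 chk.py
```

```text
t44.78 pos [ 0.5158 -0.3023  0.2143] jaw -8.0 w 0.0002 F [ 0.2 -0.4 -0. ]| turn -0.000 (max .0795/row) then x 0.06 y 0.02 z 4.63 units
side lant [([0.4535, 0.0852, 0.0115], 0.79), ([0.4545, -0.0156, 0.0113], 0.61)]
side grip [([0.5198, -0.3003, 0.1832], 0.8)]
scene lant [([0.454, -0.0173, 0.0105], 0.82)]
scene grip [([0.5259, -0.3024, 0.1846], 0.63)]
```

Emit:
{"op": "move_arm", "data": {"deltas": [[-1,0,0,0.4,0],[-1,0,0,0.5,0],[-1,0,0,0.5,0],[-1,0,0,0.5,0],[-1,0,0,0.5,0],[-1,0,0,0.5,0],[-1,0,0,0.5,0],[-1,0,0,0.5,0],[-1,0,0,0.45,0],[-1,0,0,0.25,0],[-1,0,0,0.1,0],[-1,0,0,0,0]]}}

```text
time: 46.08
ee_pos: [0.5157, -0.3029, 0.1006]
eef_rot: [0.755, 0.656, 0.0, -0.0]
ft_force: [-15.3, 7.6, 36.2]
width: 0.0003
```

```bash
python3 chk.py
```

```text
t46.08 pos [ 0.5157 -0.3029  0.1006] jaw -8.1 w 0.0003 F [-15.3   7.6  36.2]| turn -0.001 (max .0795/row) then x 0.08 y 0.02 z 0.08 units
side lant [([0.4545, -0.0127, 0.0138], 0.95), ([0.4547, 0.0826, 0.0082], 0.92)]
side grip [([0.5108, -0.301, 0.0832], 0.6)]
scene lant [([0.4548, -0.0174, 0.0101], 0.94), ([0.4565, 0.0877, 0.0099], 0.67)]
scene grip [([0.5153, -0.3008, 0.089], 0.95)]
```

Emit:
{"op": "move_arm", "data": {"deltas": [[-1,0,0,-0.3,0],[-1,0,0,-0.5,0],[-1,0,0,-0.6,0],[-1,0,0,-0.6,0],[-1,0,0,-0.6,0],[-1,0,0,-0.6,0],[-1,0,0,-0.6,0],[-1,0,0,-0.6,0],[-1,0,0,-0.3,0],[-1,0,0,0,0],[-1,0,0,0,0],[-1,0,0,0,0]]}}

```text
time: 47.38
ee_pos: [0.5157, -0.3023, 0.2139]
eef_rot: [0.755, 0.656, -0.0, -0.001]
ft_force: [-0.0, -0.4, 0.8]
width: 0.0003
```

```bash
python3 chk.py
```

```text
t47.38 pos [ 0.5157 -0.3023  0.2139] jaw -8.0 w 0.0003 F [-0.  -0.4  0.8]| turn -0.000 (max .0795/row) then x 0.05 y 0.02 z 4.62 units
side lant [([0.4577, -0.015, 0.0094], 0.91)]
side grip [([0.521, -0.3019, 0.1853], 0.57)]
scene lant [([0.4537, -0.0155, 0.0108], 0.91), ([0.4579, 0.0871, 0.0096], 0.6)]
scene grip [([0.5258, -0.3004, 0.1866], 0.6), ([0.4024, -0.3562, 0.0001], 0.57)]
```

Two strokes redone with both lanterns still on their ports. Strokes 3 and 4.

Emit:
{"op": "move_arm", "data": {"deltas": [[-1,0,0,0.4,0],[-1,0,0,0.5,0],[-1,0,0,0.5,0],[-1,0,0,0.5,0],[-1,0,0,0.5,0],[-1,0,0,0.5,0],[-1,0,0,0.5,0],[-1,0,0,0.5,0],[-1,0,0,0.45,0],[-1,0,0,0.2,0],[-1,0,0,0.1,0],[-1,0,0,0,0]]}}

```text
time: 48.68
ee_pos: [0.5156, -0.3029, 0.101]
eef_rot: [0.755, 0.656, 0.0, -0.0]
ft_force: [-12.4, 5.3, 30.9]
width: 0.0004
```

```bash
python3 chk.py
```

```text
t48.68 pos [ 0.5156 -0.3029  0.101 ] jaw -8.1 w 0.0004 F [-12.4   5.3  30.9]| turn -0.001 (max .0795/row) then x 0.08 y 0.02 z 0.10 units
side lant [([0.4567, -0.0165, 0.0111], 0.96), ([0.4546, 0.0846, 0.0101], 0.88)]
side grip [([0.5105, -0.2979, 0.0833], 0.77)]
scene lant [([0.4538, -0.018, 0.0115], 0.88), ([0.4598, 0.0856, 0.0093], 0.86)]
scene grip [([0.5144, -0.2964, 0.0875], 0.73)]
```

Emit:
{"op": "move_arm", "data": {"deltas": [[-1,0,0,-0.3,0],[-1,0,0,-0.5,0],[-1,0,0,-0.6,0],[-1,0,0,-0.6,0],[-1,0,0,-0.6,0],[-1,0,0,-0.6,0],[-1,0,0,-0.6,0],[-1,0,0,-0.6,0],[-1,0,0,-0.3,0],[-1,0,0,0,0],[-1,0,0,0,0],[-1,0,0,0,0]]}}

```text
time: 49.98
ee_pos: [0.5158, -0.3022, 0.2152]
eef_rot: [0.755, 0.656, -0.0, -0.001]
ft_force: [-0.3, -0.5, -0.8]
width: 0.0004
```

```bash
python3 chk.py
```

```text
t49.98 pos [ 0.5158 -0.3022  0.2152] jaw -8.0 w 0.0004 F [-0.3 -0.5 -0.8]| turn -0.000 (max .0795/row) then x 0.05 y 0.02 z 4.67 units
side lant [([0.4555, -0.0164, 0.0126], 0.98), ([0.4536, 0.0817, 0.0125], 0.73)]
side grip [([0.5238, -0.3035, 0.1838], 0.57)]
scene lant [([0.4573, 0.0848, 0.0067], 0.76)]
scene grip [([0.5266, -0.2982, 0.1869], 0.93)]
```

Emit:
{"op": "move_arm", "data": {"deltas": [[-1,0,0,0.4,0],[-1,0,0,0.5,0],[-1,0,0,0.5,0],[-1,0,0,0.5,0],[-1,0,0,0.5,0],[-1,0,0,0.5,0],[-1,0,0,0.5,0],[-1,0,0,0.5,0],[-1,0,0,0.45,0],[-1,0,0,0.25,0],[-1,0,0,0.1,0],[-1,0,0,0,0]]}}

```text
time: 51.28
ee_pos: [0.5156, -0.3028, 0.101]
eef_rot: [0.755, 0.656, -0.0, -0.0]
ft_force: [-13.3, 4.8, 29.9]
width: 0.0002
```

```bash
python3 chk.py
```

```text
t51.28 pos [ 0.5156 -0.3028  0.101 ] jaw -8.1 w 0.0002 F [-13.3   4.8  29.9]| turn -0.001 (max .0795/row) then x 0.08 y 0.03 z 0.10 units
side lant [([0.4554, -0.0123, 0.0133], 0.81), ([0.4543, 0.0846, 0.0113], 0.56)]
side grip [([0.5116, -0.3, 0.0865], 0.84)]
scene lant [([0.4535, -0.0155, 0.0108], 0.89), ([0.4581, 0.0839, 0.0098], 0.88), ([0.4003, -0.3542, 0.0005], 0.24)]
scene grip [([0.515, -0.2969, 0.0871], 0.58)]
```

Emit:
{"op": "move_arm", "data": {"deltas": [[-1,0,0,-0.3,0],[-1,0,0,-0.5,0],[-1,0,0,-0.6,0],[-1,0,0,-0.6,0],[-1,0,0,-0.6,0],[-1,0,0,-0.6,0],[-1,0,0,-0.6,0],[-1,0,0,-0.6,0],[-1,0,0,-0.3,0],[-1,0,0,0,0],[-1,0,0,0,0],[-1,0,0,0,0]]}}

```text
time: 52.58
ee_pos: [0.5157, -0.3023, 0.2152]
eef_rot: [0.755, 0.656, -0.0, -0.001]
ft_force: [-0.1, -0.7, -0.4]
width: 0.0004
```

```bash
python3 chk.py
```

```text
t52.58 pos [ 0.5157 -0.3023  0.2152] jaw -8.0 w 0.0004 F [-0.1 -0.7 -0.4]| turn -0.000 (max .0795/row) then x 0.05 y 0.02 z 4.67 units
side lant [([0.4557, -0.0178, 0.0109], 0.64), ([0.4541, 0.0841, 0.011], 0.56)]
side grip [([0.5219, -0.3017, 0.1852], 0.65)]
scene lant [([0.458, 0.084, 0.0099], 0.68), ([0.4543, -0.0184, 0.009], 0.58)]
scene grip [([0.5297, -0.3007, 0.1848], 0.97), ([0.3359, -0.2308, -0.003], 0.55)]
```

Emit:
{"op": "move_arm", "data": {"deltas": [[1,0,0,-0.6,-0.024],[1,0,0,-0.9,-0.024],[1,0,0,-0.9,0],[1,0.4,-0.1,-0.5,0],[1,0.8,-0.22,0,0],[1,0.9,-0.25,0,0],[1,0.9,-0.25,0,0],[1,0.9,-0.25,0,0],[1,0.9,-0.25,0,0],[1,0.9,-0.25,0,0],[1,0.9,-0.25,0,0],[1,0.9,-0.25,0,0]]}}

```text
time: 53.88
ee_pos: [0.476, -0.1103, 0.289]
eef_rot: [0.729, 0.684, -0.0, 0.0]
ft_force: [0.3, -0.3, 0.7]
width: 0.0724
```

Emit:
{"op": "move_arm", "data": {"deltas": [[1,0.9,-0.25,0,0],[1,0.9,-0.25,0,0],[1,0.9,-0.25,0,0],[1,0.7,-0.2,0,0],[1,0.4,-0.1,0,0],[1,0,0,0,0],[1,0,0,0,0],[1,0,0,0,0]]}}

```text
time: 54.55
ee_pos: [0.4567, -0.0169, 0.2892]
eef_rot: [0.73, 0.683, -0.0, 0.0]
ft_force: [-0.2, 0.1, -0.5]
width: 0.0868
```

```bash
python3 - <<'E'
from h import *
plan([.456,-.013,.1445],-3.7)
save("wrist","w16")
E
```

```text
t54.55 pos [ 0.4567 -0.0169  0.2892] jaw -3.8 w 0.0868 F [-0.2  0.1 -0.5]| turn -0.001 (max .0795/row) then x 0.15 y -0.04 z 5.79 units
```

View pics/w16.png

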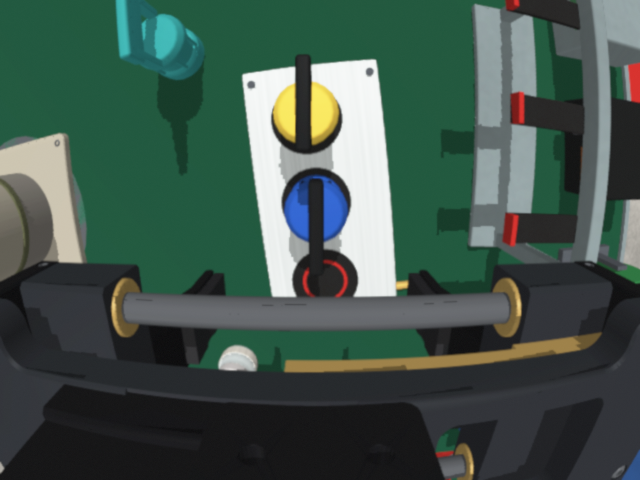

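Emit:
{"op": "move_arm", "data": {"deltas": [[1,0.08,-0.02,0.4,0],[1,0,0,0.7,0],[1,0,0,0.8,0],[1,0,0,0.8,0],[1,0,0,0.8,0],[1,0,0,0.8,0],[1,0,0,0.8,0],[1,0,0,0.5,0],[1,0,0,0.19,0],[-1,0,0,0,0],[-1,0,0,0,0],[-1,0,0,0,0]]}}

```text
time: 55.6
ee_pos: [0.4568, -0.0137, 0.1454]
eef_rot: [0.73, 0.684, 0.001, 0.0]
ft_force: [0.1, 0.1, 1.1]
width: 0.0743
```

Emit:
{"op": "move_arm", "data": {"deltas": [[-1,0,0,0,0],[-1,0,0,0,0],[-1,0,0,0,0],[-1,0,0,0,0],[-1,0,0,0,0],[-1,0,0,0,0],[-1,0,0,0,0],[-1,0,0,0,0],[-1,0,0,0,0],[-1,0,0,0,0],[-1,0,0,0,0],[-1,0,0,0,0]]}}

```text
time: 56.6
ee_pos: [0.4562, -0.0136, 0.1445]
eef_rot: [0.729, 0.684, -0.0, -0.0]
ft_force: [1.0, -0.5, -0.2]
width: 0.012
```

```bash
python3 - <<'E'
from h import *
# hook tips in initial static images: red blobs, top of tip z~.182
for f,c in [("side_crop",None)]: pass
def tips(im,c,st=None):
    hsv=cv2.cvtColor(im,cv2.COLOR_BGR2HSV); m=(((hsv[...,0]<10)|(hsv[...,0]>170))&(hsv[...,1]>130)&(hsv[...,2]>80)).astype(np.uint8)
    n,l,s,ce=cv2.connectedComponentsWithStats(m)
    for k in range(1,n):
        X=pix2w(c,*ce[k],.179,st)
        if .57<X[0]<.68 and -.1<X[1]<.25 and s[k,4]>8: print(c,ce[k].round(1),s[k],X.round(4))
tips(cv2.imread("pics/side0.png"),"side"); tips(cv2.imread("pics/sc1.png"),"scene")
st={"ee_pos":np.array([.4567,-.0169,.2892]),"eef_rot":np.array([.73,.683,0,0])/np.hypot(.73,.683)}
tips(cv2.imread("pics/w16.png"),"wrist",st)
st={"ee_pos":np.array([6.24610197e-01, 1.79407350e-05, 2.21776763e-01]),"eef_rot":np.array([ 7.07108110e-01,  7.07105108e-01, -4.98114408e-04, -4.88735723e-04])}
tips(cv2.imread("pics/wrist0.png"),"wrist",st)
E
```

```text
side [287.4 188.5] [286 186   4   6  16] [ 0.6186 -0.0137  0.179 ]
side [261.5 202.9] [258 200   8   7  35] [0.625  0.0803 0.179 ]
side [232.8 218.9] [229 216   8   7  35] [0.6319 0.18   0.179 ]
scene [412.1 204.7] [409 200   7  10  34] [0.6334 0.1769 0.179 ]
scene [389.8 228.4] [386 224   8  10  36] [0.6262 0.0782 0.179 ]
scene [365.4 254.8] [362 250   8  11  40] [ 0.6196 -0.0217  0.179 ]
wrist [512.1   4.1] [506   0  14  10 127] [0.6314 0.1692 0.179 ]
wrist [517.8 107.7] [511  92  14  32 413] [0.626 0.079 0.179]
wrist [510.5 228.8] [503 214  16  32 417] [ 0.6189 -0.0205  0.179 ]
wrist [316.7 124.5] [310 101  14  49 496] [0.6259 0.0795 0.179 ]
wrist [305.8 284.7] [301 272  10  25 224] [ 0.6196 -0.0125  0.179 ]
```

Emit:
{"op": "move_arm", "data": {"deltas": [[-1,0,0,-0.2,0],[-1,0,0,-0.4,0],[-1,0,0,-0.5,0],[-1,0,0,-0.5,0],[-1,0,0,-0.5,0],[-1,0,0,-0.34,0],[-1,0,0,0,0],[-1,0,0,0,0],[-1,0,0,0,0],[-1,0,0,0,0]]}}

```text
time: 57.43
ee_pos: [0.4558, -0.0136, 0.2048]
eef_rot: [0.73, 0.684, -0.0, -0.0]
ft_force: [-0.6, -0.3, -2.6]
width: 0.0117
```

```bash
python3 - <<'E'
from h import *
plan([.59,-.0187,.2055],-3.8)
plan([.651,-.0228,.2055],-3.8)
s=r.read_state()
for c in ["side","scene"]:
    r.camera(c)
    for l in ["lantern_a","lantern_a_under"]: print(c,"lant",[(cam2w(c,d["position"],s).round(4).tolist(),round(d["confidence"],2)) for d in r.tip_of(c,l)if abs(cam2w(c,d["position"],s)[0]-.456)<.06])
E
```

```text
t57.43 pos [ 0.4558 -0.0136  0.2048] jaw -3.7 w 0.0117 F [-0.6 -0.3 -2.6]| turn 0.001 (max .0795/row) then x 0.15 y 5.37 z -0.03 units
t57.43 pos [ 0.4558 -0.0136  0.2048] jaw -3.7 w 0.0117 F [-0.6 -0.3 -2.6]| turn 0.001 (max .0795/row) then x 0.15 y 7.82 z -0.03 units
side lant [([0.4541, 0.0829, 0.0101], 0.95), ([0.4565, -0.0156, 0.0727], 0.65)]
side lant [([0.4539, 0.0878, 0.1372], 0.59)]
scene lant [([0.4561, -0.0163, 0.0716], 0.87), ([0.4596, 0.0868, 0.008], 0.75)]
scene lant [([0.4538, 0.0871, 0.1386], 0.9)]
```

Emit:
{"op": "move_arm", "data": {"deltas": [[-1,0.1,0.3,0,0],[-1,0.1,0.6,0,0],[-1,0.05,0.8,0,0],[-1,0,0.8,0,0],[-1,0,0.8,0,0],[-1,0,0.8,0,0],[-1,0,0.7,0,0],[-1,0,0.4,0,0],[-1,0,0.2,0,0],[-1,0,0,0,0],[-1,0,0,0,0]]}}

```text
time: 58.65
ee_pos: [0.5912, -0.0159, 0.2052]
eef_rot: [0.729, 0.684, -0.0, -0.0]
ft_force: [-1.2, 0.4, -2.0]
width: 0.0117
```

```bash
python3 - <<'E'
from h import *
plan([.651,-.0208,.2055],-3.8)
save("side","s17",(220,130,340,250),5)
save("scene","sc17",(300,180,440,300),5)
E
```

```text
t58.65 pos [ 0.5912 -0.0159  0.2052] jaw -3.7 w 0.0117 F [-1.2  0.4 -2. ]| turn 0.001 (max .0795/row) then x -0.04 y 2.40 z -0.01 units
```

View pics/s17.png

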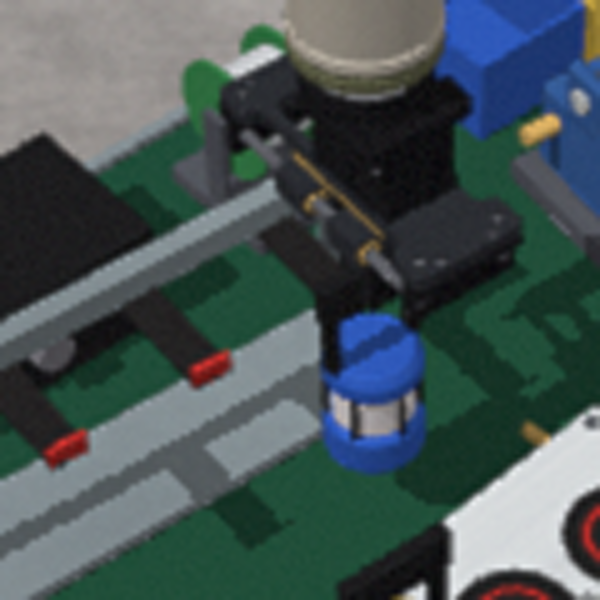

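View pics/sc17.png

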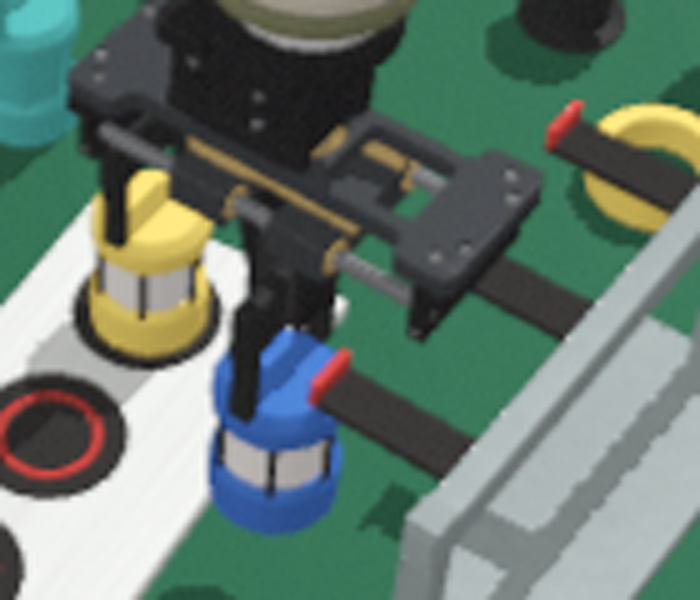

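Emit:
{"op": "move_arm", "data": {"deltas": [[-1,-0.04,0.2,0,0],[-1,0,0.3,0,0],[-1,0,0.4,0,0],[-1,0,0.4,0,0],[-1,0,0.4,0,0],[-1,0,0.4,0,0],[-1,0,0.2,0,0],[-1,0,0.1,0,0],[-1,0,0,0,0],[-1,0,0,0,0]]}}

```text
time: 59.58
ee_pos: [0.651, -0.0209, 0.2055]
eef_rot: [0.73, 0.684, -0.0, -0.0]
ft_force: [-0.6, -0.0, -2.6]
width: 0.012
```

```bash
python3 - <<'E'
from h import *
plan([.651,-.0208,.182],-3.8)
save("side","s18",(220,130,340,250),5)
save("wrist","w18")
E
```

```text
t59.58 pos [ 0.651  -0.0209  0.2055] jaw -3.7 w 0.0120 F [-0.6 -0.  -2.6]| turn 0.001 (max .0795/row) then x 0.00 y 0.00 z 0.94 units
```

View pics/s18.png

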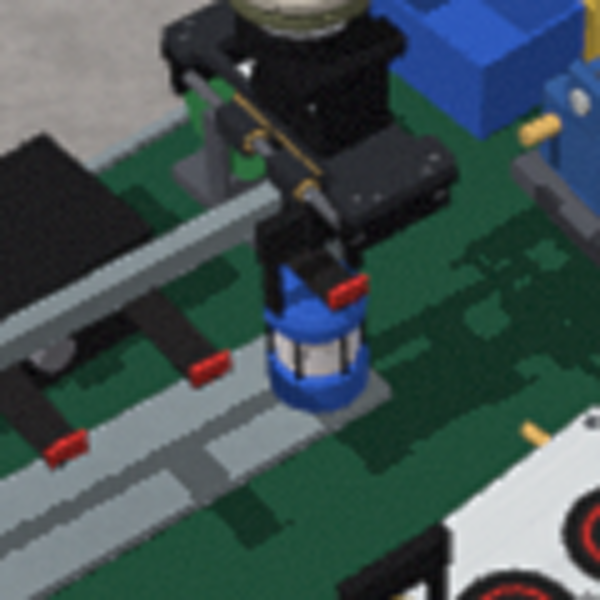

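View pics/w18.png

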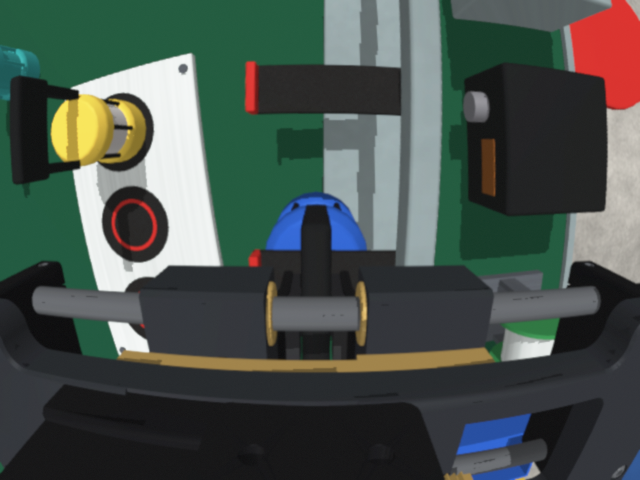

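The hook arm passes through the handle window. Lowering onto the seat.

Emit:
{"op": "move_arm", "data": {"deltas": [[-1,0,0,0.2,0],[-1,0,0,0.3,0],[-1,0,0,0.2,0],[-1,0,0,0.12,0],[-1,0,0,0.05,0],[-1,0,0,0,0],[-1,0,0,0,0]]}}

```text
time: 60.27
ee_pos: [0.6512, -0.0209, 0.1839]
eef_rot: [0.73, 0.684, 0.0, 0.0]
ft_force: [0.7, -0.0, -2.4]
width: 0.0119
```

Emit:
{"op": "move_arm", "data": {"deltas": [[-1,0,0,0.04,0],[-1,0,0,0,0],[-1,0,0,0,0]]}}

```text
time: 60.52
ee_pos: [0.6513, -0.0209, 0.183]
eef_rot: [0.73, 0.684, 0.0, 0.0]
ft_force: [-0.4, 0.2, -2.3]
width: 0.0115
```

Emit:
{"op": "move_arm", "data": {"deltas": [[-1,0,0,0.04,0],[-1,0,0,0,0],[-1,0,0,0,0]]}}

```text
time: 60.77
ee_pos: [0.6514, -0.0209, 0.1826]
eef_rot: [0.73, 0.684, 0.0, 0.0]
ft_force: [-2.6, 0.4, 3.3]
width: 0.0114
```

Emit:
{"op": "move_arm", "data": {"deltas": [[-1,0,0,0.03,0],[-1,0,0,0,0],[-1,0,0,0,0]]}}

```text
time: 61.02
ee_pos: [0.6514, -0.0209, 0.1825]
eef_rot: [0.73, 0.684, 0.001, 0.0]
ft_force: [-4.8, 0.2, 8.3]
width: 0.0117
```

Emit:
{"op": "move_arm", "data": {"deltas": [[-1,0,0,-0.05,0],[-0.48,0,0,0,0],[-0.48,0,0,0,0],[-0.48,0,0,0,0],[-0.48,0,0,0,0],[-0.48,0,0,0,0]]}}

```text
time: 61.52
ee_pos: [0.6512, -0.0209, 0.1822]
eef_rot: [0.729, 0.684, 0.0, 0.0]
ft_force: [0.0, 0.7, -0.7]
width: 0.0223
```

```bash
python3 - <<'E'
from h import *
plan([.651,-.0208,.182],-3.8)
save("wrist","w19")
E
```

```text
t61.52 pos [ 0.6512 -0.0209  0.1822] jaw -3.7 w 0.0223 F [ 0.   0.7 -0.7]| turn 0.001 (max .0795/row) then x 0.00 y -0.01 z 0.01 units
```

View pics/w19.png

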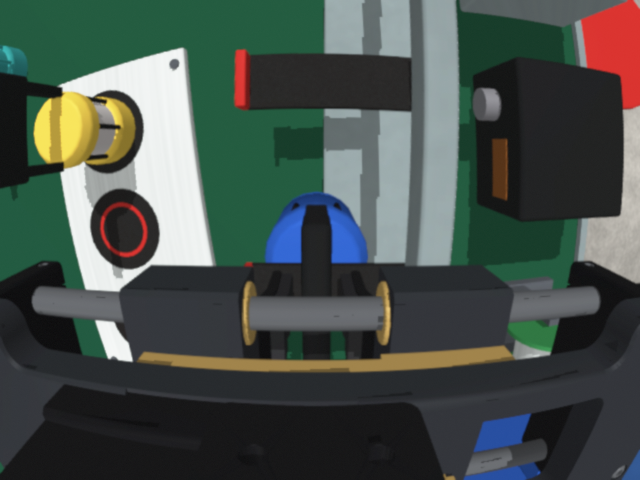

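Free of the blade on both sides. Straight up.

Emit:
{"op": "move_arm", "data": {"deltas": [[-0.48,0,0,-0.15,0],[-0.48,0,0,-0.3,0],[-0.48,0,0,-0.5,0],[-0.48,0,0,-0.6,0],[-0.48,0,0,-0.8,0],[1,0,0,-0.8,0],[1,0,0,-0.8,0],[1,0,0,-0.5,0],[1,0,0,0,0]]}}

```text
time: 62.32
ee_pos: [0.6523, -0.0209, 0.2978]
eef_rot: [0.73, 0.684, 0.002, 0.002]
ft_force: [0.6, 0.4, 0.5]
width: 0.0416
```

```bash
python3 - <<'E'
from h import *
plan([.4545,.0835,.29],-3.8)
s=r.read_state()
save("side","s20",(220,130,340,250),5)
for c in ["side","scene"]:
    r.camera(c)
    for l in ["lantern_a","lantern_a_under"]: print(c,l,[(cam2w(c,d["position"],s).round(4).tolist(),round(d["confidence"],2)) for d in r.tip_of(c,l)])
E
```

```text
t62.32 pos [ 0.6523 -0.0209  0.2978] jaw -3.7 w 0.0416 F [0.6 0.4 0.5]| turn 0.001 (max .0795/row) then x 3.64 y -8.17 z 0.31 units
side lantern_a [([0.4542, 0.0837, 0.0111], 0.97), ([0.3019, 0.1814, -0.0017], 0.83), ([0.6515, -0.0273, 0.0485], 0.74), ([0.6476, 0.4835, 0.0007], 0.69), ([0.3369, 0.4845, -0.0], 0.65)]
side lantern_a_under [([0.6512, 0.4842, 0.1257], 0.79), ([0.4559, 0.0879, 0.1327], 0.66), ([0.337, 0.4826, 0.1255], 0.65), ([0.2994, 0.1845, 0.1234], 0.62)]
scene lantern_a [([0.4587, 0.0833, 0.0094], 0.85), ([0.652, 0.4796, -0.0011], 0.79), ([0.6472, -0.0247, 0.0503], 0.78), ([0.3, 0.1863, -0.0048], 0.78), ([0.3344, 0.4832, -0.0024], 0.59)]
scene lantern_a_under [([0.2994, 0.1898, 0.1242], 0.88), ([0.3388, 0.4826, 0.1218], 0.69), ([0.6513, 0.4828, 0.1264], 0.58), ([0.4531, 0.0852, 0.1347], 0.56)]
```

View pics/s20.png

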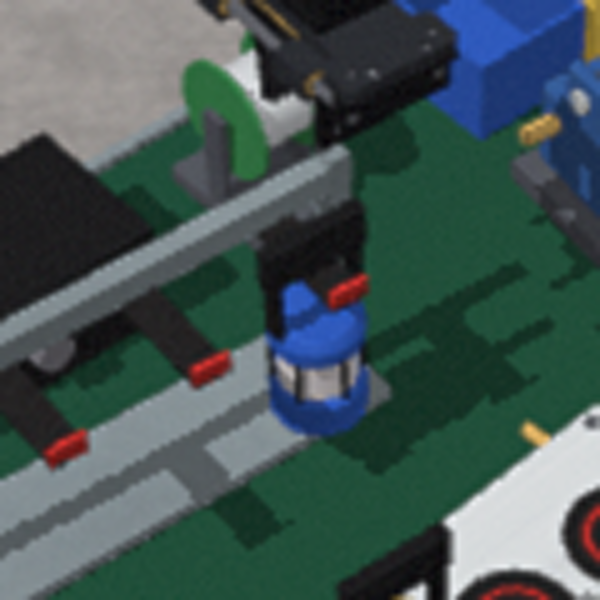

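Blue hangs free on its hook, underside at z ≈ 0.05. Now yellow.

Emit:
{"op": "move_arm", "data": {"deltas": [[1,0.2,-0.4,0,0],[1,0.4,-0.85,0,0],[1,0.4,-0.9,0,0],[1,0.4,-0.9,0,0],[1,0.4,-0.9,0,0],[1,0.4,-0.9,0,0],[1,0.4,-0.9,0,0],[1,0.4,-0.9,0,0],[1,0.4,-0.9,0,0],[1,0.24,-0.62,0,0],[1,0,0,0,0],[1,0,0,0,0]]}}

```text
time: 63.67
ee_pos: [0.4529, 0.0832, 0.2936]
eef_rot: [0.729, 0.684, 0.0, 0.0]
ft_force: [0.3, -0.3, -0.5]
width: 0.087
```

Emit:
{"op": "move_arm", "data": {"deltas": [[1,0,0,0,0],[1,0,0,0,0]]}}

```text
time: 63.83
ee_pos: [0.4538, 0.0824, 0.2932]
eef_rot: [0.73, 0.684, -0.0, -0.0]
ft_force: [-0.0, 0.8, -0.0]
width: 0.0868
```

```bash
python3 - <<'E'
from h import *
plan([.4545,.0840,.1445],-3.8)
s=r.read_state()
save("wrist","w21")
print([(cam2w("wrist",d["position"],s).round(4).tolist(),round(d["confidence"],2)) for d in r.tip_of("wrist","lantern_a")])
E
```

```text
t63.83 pos [0.4538 0.0824 0.2932] jaw -3.8 w 0.0868 F [-0.   0.8 -0. ]| turn 0.001 (max .0795/row) then x 0.06 y 0.03 z 5.95 units
[([0.6513, -0.0198, 0.049], 0.88), ([0.3022, 0.1837, 0.0034], 0.85), ([0.4544, 0.0825, 0.0114], 0.57)]
```

View pics/w21.png

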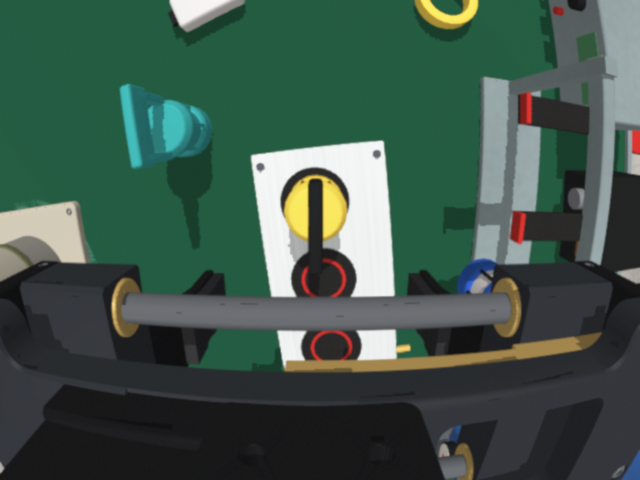

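Emit:
{"op": "move_arm", "data": {"deltas": [[1,0.05,0.02,0.4,0],[1,0,0,0.7,0],[1,0,0,0.8,0],[1,0,0,0.8,0],[1,0,0,0.8,0],[1,0,0,0.8,0],[1,0,0,0.8,0],[1,0,0,0.6,0],[1,0,0,0.25,0],[-1,0,0,0,0],[-1,0,0,0,0],[-1,0,0,0,0]]}}

```text
time: 64.93
ee_pos: [0.4544, 0.0844, 0.1457]
eef_rot: [0.73, 0.684, 0.001, 0.0]
ft_force: [0.5, -0.0, 0.0]
width: 0.0745
```

Emit:
{"op": "move_arm", "data": {"deltas": [[-1,0,0,0,0],[-1,0,0,0,0],[-1,0,0,0,0],[-1,0,0,0,0],[-1,0,0,0,0],[-1,0,0,0,0],[-1,0,0,0,0],[-1,0,0,0,0],[-1,0,0,0,0],[-1,0,0,0,0],[-1,0,0,0,0],[-1,0,0,0,0]]}}

```text
time: 65.93
ee_pos: [0.4537, 0.0843, 0.1448]
eef_rot: [0.73, 0.684, -0.0, -0.0]
ft_force: [-1.2, 0.2, 1.2]
width: 0.0116
```

Emit:
{"op": "move_arm", "data": {"deltas": [[-1,0,0,-0.2,0],[-1,0,0,-0.4,0],[-1,0,0,-0.5,0],[-1,0,0,-0.5,0],[-1,0,0,-0.5,0],[-1,0,0,-0.34,0],[-1,0,0,0,0],[-1,0,0,0,0],[-1,0,0,0,0],[-1,0,0,0,0]]}}

```text
time: 66.77
ee_pos: [0.4533, 0.0841, 0.205]
eef_rot: [0.73, 0.684, -0.001, -0.0]
ft_force: [-0.4, -0.5, -3.9]
width: 0.012
```

```bash
python3 - <<'E'
from h import *
plan([.594,.0808,.2055],-3.8)
plan([.657,.0766,.2055],-3.8)
s=r.read_state()
for c in ["side","scene"]:
    r.camera(c)
    for l in ["lantern_a","lantern_a_under"]: print(c,l,[(cam2w(c,d["position"],s).round(4).tolist(),round(d["confidence"],2)) for d in r.tip_of(c,l)if cam2w(c,d["position"],s)[1]<.15])
E
```

```text
t66.77 pos [0.4533 0.0841 0.205 ] jaw -3.7 w 0.0120 F [-0.4 -0.5 -3.9]| turn 0.001 (max .0795/row) then x 0.24 y 5.62 z -0.02 units
t66.77 pos [0.4533 0.0841 0.205 ] jaw -3.7 w 0.0120 F [-0.4 -0.5 -3.9]| turn 0.001 (max .0795/row) then x 0.24 y 8.15 z -0.02 units
side lantern_a [([0.4526, 0.0852, 0.0703], 0.84), ([0.6529, -0.0182, 0.0493], 0.5)]
side lantern_a_under [([0.4557, 0.087, 0.1958], 0.69)]
scene lantern_a [([0.4555, 0.0861, 0.0714], 0.98), ([0.6495, -0.0229, 0.0518], 0.9), ([0.4543, 0.0881, 0.1982], 0.68)]
scene lantern_a_under [([0.4531, 0.082, 0.2002], 0.84)]
```

Emit:
{"op": "move_arm", "data": {"deltas": [[-1,0.1,0.3,0,0],[-1,0.1,0.6,0,0],[-1,0.04,0.8,0,0],[-1,0,0.8,0,0],[-1,0,0.8,0,0],[-1,0,0.8,0,0],[-1,0,0.8,0,0],[-1,0,0.5,0,0],[-1,0,0.2,0,0],[-1,0,0,0,0],[-1,0,0,0,0]]}}

```text
time: 67.98
ee_pos: [0.5935, 0.0815, 0.2054]
eef_rot: [0.729, 0.684, -0.0, -0.0]
ft_force: [-0.6, -0.5, -3.6]
width: 0.0116
```

```bash
python3 - <<'E'
from h import *
plan([.657,.0766,.2055],-3.8)
save("scene","sc22",(300,150,440,290),4)
E
```

```text
t67.98 pos [0.5935 0.0815 0.2054] jaw -3.7 w 0.0116 F [-0.6 -0.5 -3.6]| turn 0.001 (max .0795/row) then x -0.03 y 2.55 z -0.00 units
```

View pics/sc22.png

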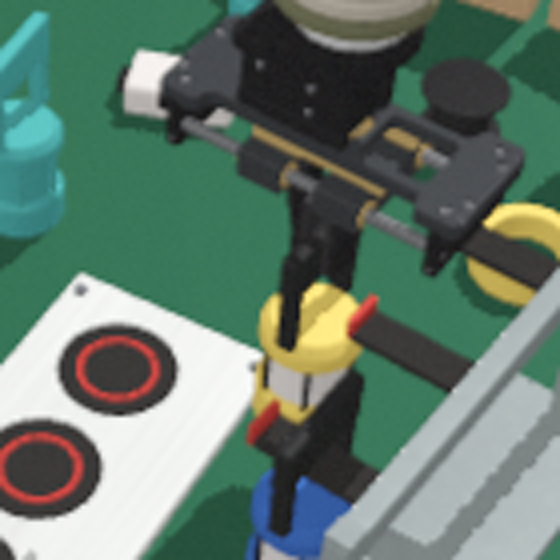

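Emit:
{"op": "move_arm", "data": {"deltas": [[-1,-0.03,0.2,0,0],[-1,0,0.35,0,0],[-1,0,0.4,0,0],[-1,0,0.4,0,0],[-1,0,0.4,0,0],[-1,0,0.4,0,0],[-1,0,0.25,0,0],[-1,0,0.15,0,0],[-1,0,0,0,0],[-1,0,0,0,0]]}}

```text
time: 68.87
ee_pos: [0.6573, 0.0764, 0.2058]
eef_rot: [0.73, 0.684, -0.0, -0.0]
ft_force: [0.4, -0.4, -3.8]
width: 0.0117
```

```bash
python3 - <<'E'
from h import *
plan([.657,.0766,.1825],-3.8)
save("side","s23",(200,130,320,250),5)
E
```

```text
t68.87 pos [0.6573 0.0764 0.2058] jaw -3.7 w 0.0117 F [ 0.4 -0.4 -3.8]| turn 0.001 (max .0795/row) then x 0.01 y -0.01 z 0.93 units
```

View pics/s23.png

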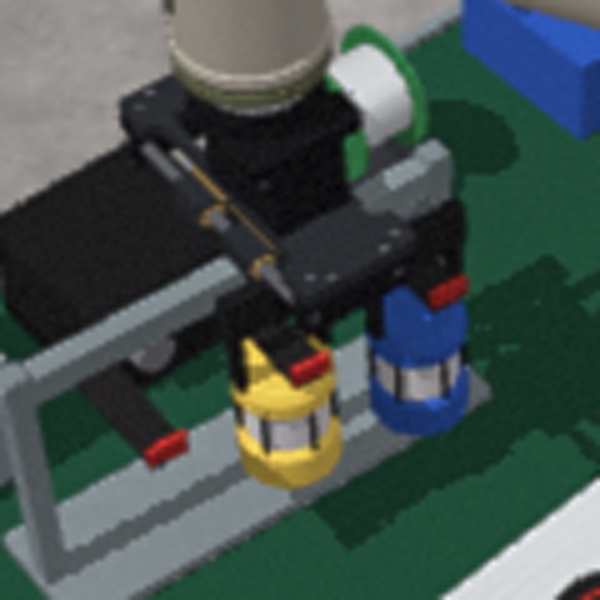

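Yellow's handle is over its hook. Lowering.

Emit:
{"op": "move_arm", "data": {"deltas": [[-1,0,0,0.2,0],[-1,0,0,0.3,0],[-1,0,0,0.2,0],[-1,0,0,0.12,0],[-1,0,0,0.07,0],[-1,0,0,0,0],[-1,0,0,0,0]]}}

```text
time: 69.5
ee_pos: [0.6575, 0.0763, 0.1836]
eef_rot: [0.73, 0.684, 0.0, 0.0]
ft_force: [-0.2, -0.1, -4.2]
width: 0.0118
```

Emit:
{"op": "move_arm", "data": {"deltas": [[-1,0,0,0.04,0],[-1,0,0,0.02,0],[-1,0,0,0,0]]}}

```text
time: 69.75
ee_pos: [0.6577, 0.0764, 0.1828]
eef_rot: [0.73, 0.684, 0.0, 0.0]
ft_force: [-0.9, 0.0, 1.8]
width: 0.012
```

Emit:
{"op": "move_arm", "data": {"deltas": [[-1,0,0,0.02,0],[-1,0,0,0,0],[-0.48,0,0,-0.02,0],[-0.48,0,0,0,0],[-0.48,0,0,0,0],[-0.48,0,0,0,0],[-0.48,0,0,0,0]]}}

```text
time: 70.33
ee_pos: [0.6575, 0.0764, 0.1819]
eef_rot: [0.73, 0.684, 0.0, -0.0]
ft_force: [-0.4, 0.0, 0.6]
width: 0.0221
```

```bash
python3 - <<'E'
from h import *
plan([.657,.0766,.1825],-3.8)
save("wrist","w24")
E
```

```text
t70.33 pos [0.6575 0.0764 0.1819] jaw -3.7 w 0.0221 F [-0.4  0.   0.6]| turn 0.001 (max .0795/row) then x 0.01 y -0.02 z -0.02 units
```

View pics/w24.png

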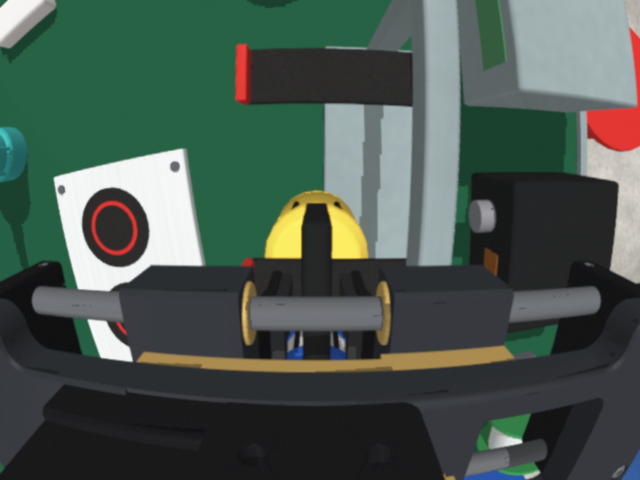

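Emit:
{"op": "move_arm", "data": {"deltas": [[-0.48,0,0,-0.15,0],[-0.48,0,0,-0.3,0],[-0.48,0,0,-0.5,0],[-0.48,0,0,-0.6,0],[-0.48,0,0,-0.8,0],[-0.48,0,0,-0.8,0],[-0.48,0,0,-0.8,0],[-0.48,0,-0.4,-0.5,0],[-0.48,0,-0.8,0,0],[-0.48,0,-0.8,0,0],[-0.48,0,-0.8,0,0],[-0.48,0,-0.8,0,0]]}}

```text
time: 71.38
ee_pos: [0.5669, 0.0823, 0.2948]
eef_rot: [0.729, 0.684, 0.001, 0.0]
ft_force: [1.0, -0.5, -1.4]
width: 0.0228
```

Emit:
{"op": "move_arm", "data": {"deltas": [[-0.48,0,-0.6,0,0],[-0.48,0,-0.3,0,0],[-0.48,0,0,0,0],[-0.48,0,0,0,0],[-0.48,0,0,0,0],[-0.48,0,0,0,0],[-0.48,0,0,0,0],[-0.48,0,0,0,0],[-0.48,0,0,0,0],[-0.48,0,0,0,0],[-0.48,0,0,0,0],[-0.48,0,0,0,0]]}}

```text
time: 72.38
ee_pos: [0.5452, 0.0836, 0.2933]
eef_rot: [0.73, 0.684, 0.0, 0.0]
ft_force: [0.5, -0.3, 0.2]
width: 0.0226
```

```bash
python3 - <<'E'
from h import *
plan([.657,.0766,.1825],-3.8)
s=r.read_state()
for c in ["side","scene"]:
    save(c,c+"25")
    for l in ["lantern_a","pump_grip"]: print(c,l,[(cam2w(c,d["position"],s).round(4).tolist(),round(d["confidence"],2)) for d in r.tip_of(c,l)])
a=cv2.imread("pics/side25.png")[120:260,180:380];b=cv2.imread("pics/scene25.png")[150:430,190:490]
cv2.imwrite("pics/c25.png",cv2.resize(a,None,fx=4,fy=4,interpolation=2));cv2.imwrite("pics/d25.png",cv2.resize(b,None,fx=2.1,fy=2.1,interpolation=2))
E
```

```text
t72.38 pos [0.5452 0.0836 0.2933] jaw -3.7 w 0.0226 F [ 0.5 -0.3  0.2]| turn 0.001 (max .0795/row) then x 0.02 y 4.48 z 4.43 units
side lantern_a [([0.6476, 0.4833, -0.0008], 0.86), ([0.6567, 0.0776, 0.0457], 0.76), ([0.6534, -0.0233, 0.0482], 0.72), ([0.3382, 0.4825, 0.0016], 0.69), ([0.2989, 0.1845, -0.0012], 0.61)]
side pump_grip [([0.5192, -0.3028, 0.183], 0.8), ([0.659, 0.0761, 0.0454], 0.42)]
scene lantern_a [([0.2991, 0.1871, -0.0005], 0.93), ([0.653, 0.4789, -0.0018], 0.75), ([0.663, 0.0791, 0.0513], 0.68), ([0.6477, -0.0229, 0.0469], 0.63), ([0.6653, 0.1771, 0.1723], 0.49), ([0.3349, -0.2313, -0.0002], 0.32)]
scene pump_grip [([0.657, 0.077, -0.0014], 0.63), ([0.5295, -0.2999, 0.1855], 0.57)]
```

View pics/c25.png

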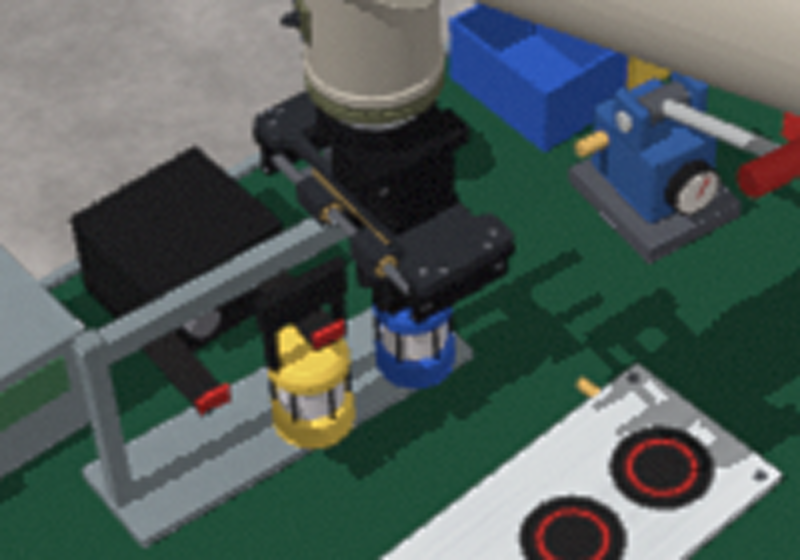

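View pics/d25.png

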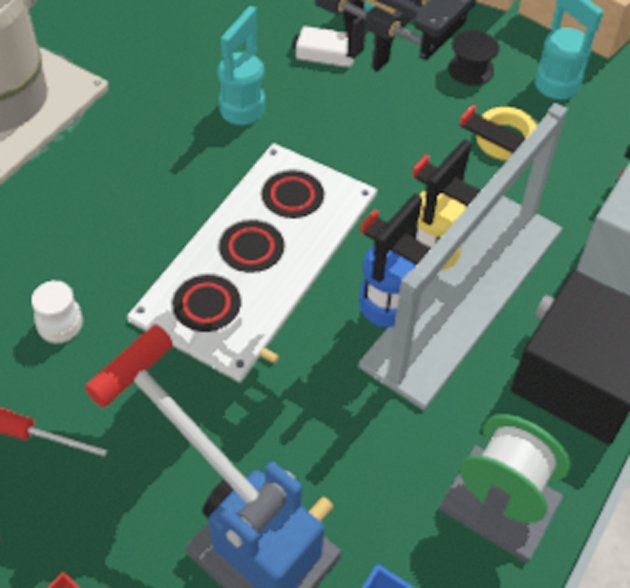

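Emit:
{"op": "move_arm", "data": {"deltas": [[-0.48,0,0,0,0],[-0.48,0,0,0,0],[-0.48,0,0,0,0],[-0.48,0,0,0,0],[-0.48,0,0,0,0],[-0.48,0,0,0,0],[-0.48,0,0,0,0],[-0.48,0,0,0,0],[-0.48,0,0,0,0],[-0.48,0,0,0,0],[-0.48,0,0,0,0],[-0.48,0,0,0,0]]}}

```text
time: 73.68
ee_pos: [0.5452, 0.0836, 0.2933]
eef_rot: [0.73, 0.684, 0.0, 0.0]
ft_force: [0.7, -0.6, -1.5]
width: 0.0227
```

```bash
python3 - <<'E'
from h import *
for c,b in [("scene",(350,220,440,310)),("side",(230,180,310,240))]:
    im=r.camera(c)[:,:,::-1]; o=cv2.imread(f"pics/{c}25.png"); x0,y0,x1,y1=b
    print(c,cv2.absdiff(im,o)[y0:y1,x0:x1].max())
print(r.read_state()['ft_force'],r.read_state()['time']); print(r.close_job())
E
```

```text
scene 23
side 14
[-0.92907002  0.78326818 -0.07738657] 73.7833
the job is handed in; nothing more can be done
None
```

The job is handed in at 74 s of 210 s: both lanterns on the bench were leak-tested and now hang on the rack. Only yellow (lantern_a) and blue (lantern_c) were there. No orange lantern showed in any view, and I did not touch the three turquoise look-alikes.

- **Leak test:** I stood blue on the middle port and yellow on the port next to it (largest y), then pumped four strokes. My check straight after the fourth showed blue knocked about 3 cm off its port. That stroke might not have counted, so I put blue back and did four more. That makes eight strokes in total.
- **Checks on the second set:** Every stroke reached the stop at about 28–36 N and came fully back up. Each picture check put the lanterns it found within a few millimetres of their port centres. In three of the eight camera readings taken with the lever up, the network found only one of the two lanterns.
- **Hanging:** Blue and yellow each hang on their own hook with the underside about 50 mm above the table, as expected. The lever is up and the gripper is clear. Two pictures about 1 s apart differed by at most 23 of 255 grey levels around the lanterns. I took that as image noise and did not look further.
- **Disagreements and limits:** The two fixed cameras differed by up to about 6 mm on lantern positions. In the first set, one stroke reached 40.4 N straight down at the fingertips, just past the 40 N figure, which the task states for the arm and gripper body. The bystanders looked undisturbed in the pictures, but I did not measure each one again.

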